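# Take down the pile and put the desk things back

## Robot

A 6-joint arm with a two-finger parallel gripper is mounted at the origin on the work surface; the furniture and walls round the work are solid. World frame = base frame: x ahead of the robot, y to its left, z up, the work surface at z = 0. Lengths are in m, angles in rad, forces in N, time in s.
With the tool pointing down it reaches from about 0.15 to 0.775 m from the base axis. Payload 6.1 kg.
Tool frame: the origin (TCP) lies midway between the tips of the shut fingers; the grasp point (between the pads) lies 19 mm behind it; y points along the fingers, z is the direction in which the jaws open and shut, and the axes are right-handed (so a half turn about y gives the same grasp; the last joint's range is limited). The gripper opens to 85 mm and grips with 20 to 120 N. Pads are 22 mm wide; open, the fingers measure 114 mm over their backs; the gripper's body (76 mm by 85 mm) begins 54 mm behind the grasp point. The pads swing forward as they close: fully open they stand 13 mm farther back than shut.
Start: joints at [-1.115, 0.126, -0.04, 1.405, 0, 1.571], TCP at [0.231, -0.471, 0.231] pointing down, gripper open.
Joint ranges: [-2.72, 2.72], [-0.95, 1.95], [-1.27, 1.35], [-1.78, 2.02], [-1.46, 1.47], [-3.14, 3.14]. Speed limits (rad/s): [2.39, 2.39, 3.01, 3.14, 3.14, 3.14].

## Interface

Orientations are given as a unit quaternion [w, x, y, z].
In Python, from station import r gives the robot as it stands.
- The arm moves only by the shell command python3 -m jog 'ROWS' [FORCE]. ROWS is text: rows parted by semicolons, each of 7 numbers parted by spaces: the closure in counts, from 0 (fully open) to 255 (shut), then the shift along the tool's x, y, z in m, then the turn, a rotation vector about the tool's x, y, z in rad. In form: jaw x y z rx ry rz; .... A call has 1 to 12 rows; each row is the pose to reach, as a shift and turn from the pose commanded when the call began, along the tool's axes at that moment; what a row does not reach only later rows make up. A row lasts 1/10 s, in which the tool goes at most 50 mm and 8.59 degrees, less where a joint would pass 70% of its speed; a pose out of reach is approached as far as the arm can. A call with a gripper value outside its range is refused whole. The fingers move at their own pace and stop on an object; FORCE is the grip in N (left out, the last holds). Time passes only in rows, so rows that repeat a pose let the fingers close. It gives the time, the measured TCP pose, the force and the opening at its end, in the units of the state.
- r.observe(): the state, without advancing time (a new reading comes with each control period).
- r.read_camera(name): name is "scene" or "top" or "wrist"; returns a dict with "pixels" (384x512x3 uint8, red, green, blue), "depth" (384x512 float32, m along the optical axis (not along the pixel's ray), 0 where there is no reading), "camera_matrix" (3x3 intrinsics, pixels), "R" (3x3) and "t" (3): a world point X has camera coordinates R X + t; the wrist camera has in their place "tool_from_camera" (4x4, takes a point from camera to tool coordinates, whose origin is the TCP and whose axes are the tool frame's). Camera axes: x right, y down, z forward; pixel columns grow to the right and rows downward; lengths in m; the calibration is good to about 2 mm. A picture is of the moment at which its call begins: read the wrist's pose just before it.
- r.hand_in(): hands the job in, once; it reports no verdict.
The state is a dict: "clock": time; "qpos": joint angles; "joint_vel": joint speeds; "tau": joint torques, N m; "position": TCP position; "orientation": TCP orientation; "contact_force": force on the tool from outside, world axes, zero at the start; "wrist_torque": the same for the moment, N m; "width": finger opening in m.
Only numpy, scipy, OpenCV 4.12 (cv2) and the standard library are available. Lean on these libraries where they do the work, as an engineer would, in place of code of your own. Each camera call takes 0.05 s, during which the arm holds its last target.

## Task

Someone has piled four desk things on top of one another. Take the pile apart and put each thing back, flat and in the middle of its own place: the eraser on the blue tile, the jar upright on the round cork coaster, the black remote on the wooden rest and the grey handset on the black charging cradle, the three long ones lying lengthwise along their places (either way round) between the end lips. Do not let the jar tip over, and leave the memory stick and the teacup where they are.

Things in the scene. Friction and masses are not known exactly. Their poses are not given: they have to be found in the camera images.
- handset: Grey cordless phone handset, 148 x 46 x 25 mm, long along its x axis, z up. Rounded edges; its sides are steepest 8 to 17 mm above its underside. Origin at the centre of its underside. It lies flat on the desk (z = 0) as the bottom of the pile. (The room: a large fixed monitor stands at the left of the desk, about x 0.55 to 0.85 m, y 0.3 to 0.5 m, and a tea tray with glass mugs nearer at the left; keep the arm clear of them.)
- remote: Black remote control with small buttons, 167 x 46 x 19 mm, long along its x axis, z up. Rounded edges; its sides are steepest 2 to 14 mm above its underside. Origin at the centre of its underside. At the start it lies across the handset, roughly at right angles to it (underside 25 mm above the desk).
- jar: Small round glass jar with a steel lid, 83 mm tall, body 58 mm in diameter up to 68 mm, lid 54 mm in diameter above that. Closed and rigid; about 0.2 kg. Origin at the centre of its underside. At the start it stands on the remote, over the crossing (underside 43.5 mm above the desk).
- eraser: White eraser in a blue sleeve, 20 x 45 x 11 mm, long along its y axis. Origin at the centre of its underside. At the start it lies on the flat lid of the jar, on top of the pile (underside 126.5 mm above the desk), turned any way.
- cradle: Place for the handset: black fixed charging cradle with two brass contacts, 178 mm long (its x axis) and 66 mm wide, lying on the desk. Its flat bed is 6 mm above the desk; a lip 7 mm wide across each end rises 6 mm above the bed, with 164 mm between the lips; the long sides are open. Origin at the centre of its underside.
- wood_rest: Place for the remote: light wooden fixed rest with a grey felt inlay, 198 mm long (its x axis) and 66 mm wide. Its flat bed is 6 mm above the desk; a lip 7 mm wide across each end rises 6 mm above the bed, with 184 mm between the lips; the long sides are open. Origin at the centre of its underside.
- blue_tile: Place for the eraser: plain blue fixed tile, 90 mm long (its x axis) and 60 mm wide. Its flat bed is 6 mm above the desk; a lip 7 mm wide across each end rises 6 mm above the bed, with 76 mm between the lips; the long sides are open. Origin at the centre of its underside.
- coaster: Place for the jar: round fixed cork coaster, 92 mm in diameter, 6 mm thick, flat. Origin at the centre of its underside.
- usb_stick: Bystander: loose memory stick, red with a steel plug, 17 x 52 x 8 mm, lying on the desk. Leave it alone. Origin at the centre of its underside.
- teacup: Bystander: loose white porcelain teacup, 44 mm in diameter, 28 mm tall, standing on the desk. Leave it alone. Origin at the centre of its underside.
Things that resemble listed ones, but are neither listed nor needed, are in the scene too. What is shaped like the jar but orange is not meant.

How it is judged:
At the end, for the whole second after the job is handed in: All at rest and flat on their places: handset and remote centred within 12 mm and lined up within 0.15 rad (either way round), eraser centred on the tile within 13 mm and along it within 0.22 rad, jar upright on the coaster, centred within 14 mm (horizontal distance between handset and cradle below 0.012 m and z of handset in the frame of cradle between 0.003 and 0.009 m and angle between each of handset, remote, jar, eraser's own z axis and vertical below 0.1 rad and linear speed of each of handset, remote, jar, eraser below 0.02 m/s and angular speed of each of handset, remote, jar, eraser below 0.2 rad/s and angle between the x axis of handset and the x axis of cradle, either way round below 0.15 rad and horizontal distance between remote and wood_rest below 0.012 m and z of remote in the frame of wood_rest between 0.003 and 0.009 m and angle between the x axis of remote and the x axis of wood_rest, either way round below 0.15 rad and horizontal distance between jar and coaster below 0.014 m and z of jar in the frame of coaster between 0.003 and 0.009 m and horizontal distance between eraser and blue_tile below 0.013 m and z of eraser in the frame of blue_tile between 0.003 and 0.009 m and angle between the y axis of eraser and the x axis of blue_tile, either way round below 0.22 rad); the robot touches nothing.
It fails at once if the jar is tipped over (angle between jar's own z axis and vertical above 0.6 rad).
It fails at once if the memory stick is moved by more than 20 mm (distance of usb_stick from where it was at the start of the episode above 0.02 m).
It fails at once if the teacup is moved by more than 20 mm or tipped (distance of teacup from where it was at the start of the episode above 0.02 m or angle between teacup's own z axis and vertical above 0.5 rad).
It also fails if it takes over 134 s, if anything falls off the work surface, if the arm or the gripper's body presses on something with over 40 N, if the wrist force passes 120 N, or if a joint passes its speed limit or range.

## Working session

There is one attempt and no reset: what is moved stays moved. The work goes in short steps, Python scripts to look and compute and a shell command to move; the robot and the scene stay as the last step left them, time stands still between calls to the robot, and variables do not carry over. Pictures are saved under pics/ and viewed, and the job is handed in when it is done.

```bash
ls; mkdir -p pics
cat > h.py <<'E'
import numpy as np,cv2
from station import r
def grab(n,name):
    o=r.observe(); c=r.read_camera(n)
    cv2.imwrite(f'pics/{name}.png',c['pixels'][:,:,::-1]); np.savez(f'pics/{name}.npz',**c,pos=o['position'],ori=o['orientation']); return c
E
python3 - <<'E'
from h import *
o=r.observe(); print({k:np.round(v,4) for k,v in o.items()})
for n in('scene','top','wrist'): 
    c=grab(n,n+'0'); print(n,c['camera_matrix'].tolist()); print({k:np.round(c[k],3).tolist() for k in c if k in('R','t','tool_from_camera')})
E
```

```text
pics
{'clock': np.float64(0.0), 'qpos': array([-1.115 ,  0.1264, -0.0406,  1.4054, -0.    ,  1.5708]), 'joint_vel': array([-0.0008,  0.0001,  0.0004,  0.0016, -0.0002,  0.0005]), 'tau': array([ 1.00000e-04, -4.35910e+01,  3.52925e+01,  1.73000e-02,
        1.00000e-04, -0.00000e+00]), 'position': array([ 0.2309, -0.471 ,  0.2305]), 'orientation': array([ 0.1596, -0.1599,  0.6893, -0.6883]), 'contact_force': array([-0.5927, -1.3813, -0.3207]), 'wrist_torque': array([ 0.0357,  0.0351, -0.0098]), 'width': np.float64(0.0852)}
scene [[458.9760514113572, 0.0, 258.0296969342187], [0.0, 458.9760514113572, 190.23377562631157], [0.0, 0.0, 1.0]]
{'R': [[-0.694, -0.72, 0.007], [-0.516, 0.49, -0.703], [0.503, -0.491, -0.711]], 't': [0.292, 0.348, 0.909]}
top [[368.18749129392864, 0.0, 251.5471419845739], [0.0, 368.18749129392864, 189.68784962166706], [0.0, 0.0, 1.0]]
{'R': [[0.001, -1.0, 0.008], [-0.984, -0.003, -0.178], [0.178, -0.008, -0.984]], 't': [-0.059, 0.485, 0.903]}
wrist [[300.3501465149141, 0.0, 257.4549998544632], [0.0, 300.3501465149141, 189.726264937988], [0.0, 0.0, 1.0]]
{'tool_from_camera': [[0.001, 0.95, 0.311, -0.08], [0.001, -0.311, 0.95, -0.142], [1.0, -0.0, -0.001, -0.001], [0.0, 0.0, 0.0, 1.0]]}
```

View pics/scene0.png

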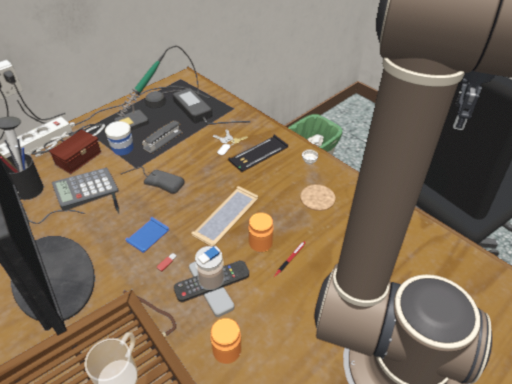

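View pics/top0.png

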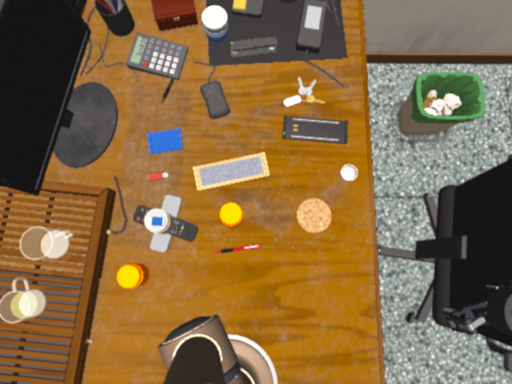

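View pics/wrist0.png

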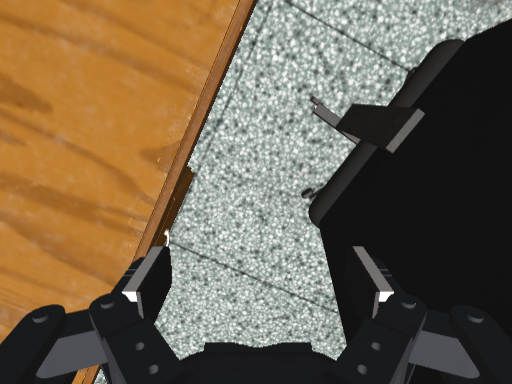

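Top view: the pile is at (160,222), wood rest (231,170), cradle (315,130), blue tile (165,140), coaster (314,215), usb (158,176) and teacup (349,173). Lookalikes are the orange jars at (131,276) and (231,214), the white jar at (215,20) and the grey phone at (312,25). The jar meant is the one standing in the pile. I'll confirm that in an enlarged crop.

Run:
```python
from h import *
im=cv2.imread('pics/top0.png')
cv2.imwrite('pics/c1.png',cv2.resize(im[165:265,115:245],None,fx=6,fy=6,interpolation=cv2.INTER_CUBIC))
cv2.imwrite('pics/c2.png',cv2.resize(im[105:240,140:365],None,fx=3.5,fy=3.5,interpolation=cv2.INTER_CUBIC))
im=cv2.imread('pics/scene0.png')
cv2.imwrite('pics/c3.png',cv2.resize(im[215:325,160:270],None,fx=5,fy=5,interpolation=cv2.INTER_CUBIC))
```

```text
(no output)
```

View pics/c1.png

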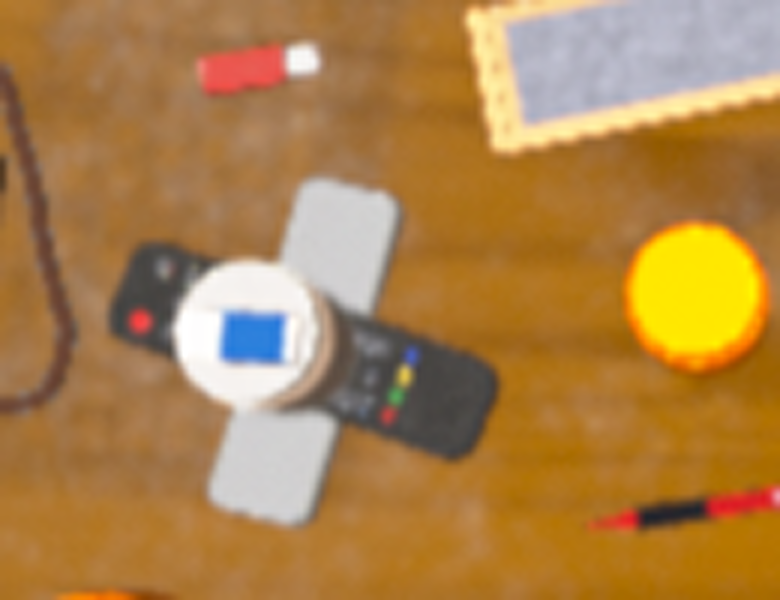

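View pics/c2.png

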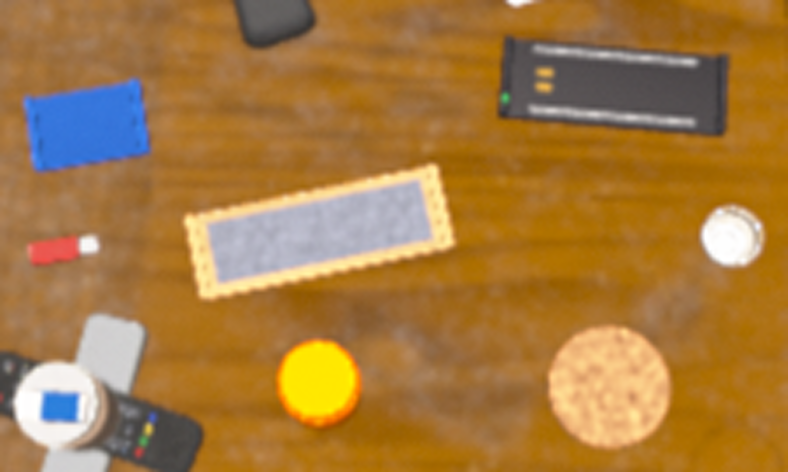

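View pics/c3.png

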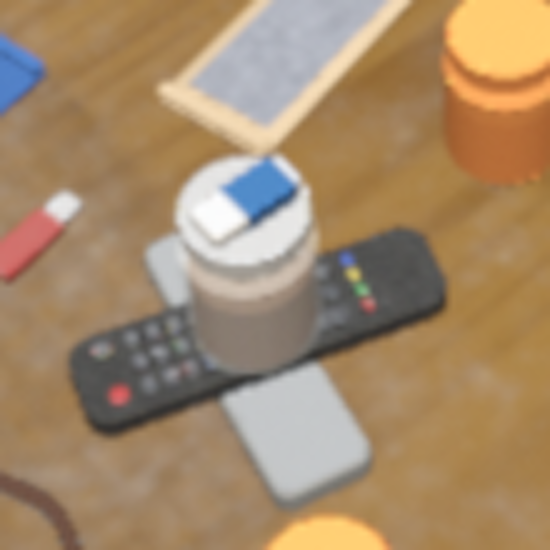

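The pile is confirmed in both crops: eraser on the white-lidded jar, on the black remote, on the grey handset. Next I'll turn the pixels into positions.

```bash
cat >> h.py <<'E'
def ray(name,px,z):
    c=np.load(f'pics/{name}.npz'); px=np.atleast_2d(np.array(px,float))
    d=np.c_[px,np.ones(len(px))]@np.linalg.inv(c['camera_matrix']).T
    if 'R' in c: R=c['R'].T; o=-R@c['t']
    else:
        from scipy.spatial.transform import Rotation as Ro
        Rt=Ro.from_quat(np.roll(c['ori'],-1)).as_matrix(); T=c['tool_from_camera']
        R=Rt@T[:3,:3]; o=c['pos']+Rt@T[:3,3]
    d=d@R.T; s=(z-o[2])/d[:,2]
    return o+d*s[:,None]
def quad(name,crop,f,pts,z,label):
    p=(np.array(pts,float)+.5)/f-.5+np.array(crop)
    P=ray(name,p,z)[:,:2]; c=P.mean(0)
    e=(P[1]-P[0])+(P[2]-P[3]); g=(P[3]-P[0])+(P[2]-P[1])
    print(label,'c',np.round(c,4),'dir01',round(float(np.arctan2(e[1],e[0])),3),'len01',np.round(np.linalg.norm(e)/2,4),'len03',np.round(np.linalg.norm(g)/2,4),'dir03',round(float(np.arctan2(g[1],g[0])),3))
E
python3 - <<'E'
from h import *
a=('top0',(115,165),6); b=('top0',(140,105),3.5)
quad(*a,[(297,175),(405,200),(312,528),(203,498)],.016,'handset')
quad(*a,[(135,240),(500,370),(470,465),(108,330)],.036,'remote')
quad(*a,[(190,310),(300,312),(300,362),(190,360)],.1375,'eraser')
quad(*a,[(174,262),(320,262),(320,408),(174,408)],.1265,'jar')
quad(*b,[(25,100),(140,80),(150,153),(37,170)],.009,'tile')
quad(*b,[(185,215),(437,165),(455,243),(205,298)],.009,'rest')
quad(*b,[(503,37),(729,57),(725,134),(500,118)],.009,'cradle')
quad(*b,[(549,326),(671,326),(671,448),(549,448)],.006,'coaster')
quad(*b,[(701,206),(764,206),(764,268),(701,268)],.028,'cup')
quad(*b,[(278,340),(360,340),(360,420),(278,420)],.083,'orange')
quad(*a,[(198,58),(320,42),(322,75),(205,92)],.008,'usb')
from scipy.spatial.transform import Rotation as Ro
print(np.round(Ro.from_quat(np.roll(r.observe()['orientation'],-1)).as_matrix(),3))
E
```

```text
handset c [0.4024 0.1663] dir01 -1.814 len01 0.0489 len03 0.1454 dir03 2.903
remote c [0.3994 0.1628] dir01 -1.914 len01 0.1662 len03 0.0406 dir03 2.883
eraser c [0.396  0.1618] dir01 -1.587 len01 0.0417 len03 0.019 dir03 -3.094
jar c [0.3976 0.1638] dir01 -1.569 len01 0.056 len03 0.0562 dir03 -3.094
tile c [0.6271 0.1791] dir01 -1.398 len01 0.0894 len03 0.0591 dir03 -2.953
rest c [ 0.5442 -0.0034] dir01 -1.356 len01 0.1972 len03 0.0653 dir03 -2.904
cradle c [ 0.6609 -0.2328] dir01 -1.65 len01 0.1779 len03 0.0653 dir03 3.07
coaster c [ 0.424  -0.2232] dir01 -1.569 len01 0.0924 len03 0.0927 dir03 3.113
cup c [ 0.5353 -0.3152] dir01 -1.568 len01 0.0477 len03 0.0481 dir03 3.096
orange c [ 0.4197 -0.0068] dir01 -1.569 len01 0.057 len03 0.0559 dir03 -3.13
usb c [0.5289 0.193 ] dir01 -1.426 len01 0.0536 len03 0.0156 dir03 -2.966
[[-0.898 -0.001  0.44 ]
 [-0.44   0.001 -0.898]
 [-0.    -1.    -0.001]]
```

```bash
python3 - <<'E'
from h import *
c=np.load('pics/top0.npz'); D=c['depth']; K=c['camera_matrix']
v,u=np.mgrid[:384,:512]; X=np.stack([(u-K[0,2])/K[0,0]*D,(v-K[1,2])/K[1,1]*D,D],-1)-c['t']; X=X@c['R']; 
m=D>0
print('grid max z, rows x .2-.8, cols y .2-.5 by .03')
for x in np.arange(.2,.85,.05):
    row=[]
    for y in np.arange(.15,.5,.03):
        k=m&(abs(X[...,0]-x-.025)<.025)&(abs(X[...,1]-y-.015)<.015); row.append(round(float(X[k][:,2].max()),2) if k.any() else None)
    print(round(x,2),row)
E
python3 - <<'E'
# check tool yaw sign vs q6
import numpy as np
E
```

```text
grid max z, rows x .2-.8, cols y .2-.5 by .03
0.2 [0.0, 0.0, 0.09, 0.08, 0.0, 0.0, 0.06, 0.06, 0.05, 0.13, 0.13, 0.13]
0.25 [0.0, 0.08, 0.09, 0.09, 0.0, 0.06, 0.06, 0.05, 0.05, 0.05, 0.13, 0.12]
0.3 [0.03, 0.03, 0.0, 0.01, 0.01, 0.06, 0.06, 0.11, 0.14, 0.14, 0.14, 0.06]
0.35 [0.14, 0.14, 0.04, 0.01, 0.02, 0.06, 0.06, 0.13, 0.14, 0.14, 0.14, 0.05]
0.4 [0.14, 0.14, 0.05, 0.05, 0.01, 0.06, 0.06, 0.05, 0.06, 0.06, 0.06, 0.06]
0.45 [0.03, 0.01, 0.01, 0.0, 0.01, 0.06, 0.06, 0.06, 0.06, 0.26, 0.25, 0.05]
0.5 [0.01, 0.01, 0.01, 0.0, 0.01, 0.01, 0.0, 0.0, 0.0, 0.28, 0.06, 0.0]
0.55 [0.01, 0.01, 0.01, 0.01, 0.0, 0.01, 0.01, 0.01, 0.02, 0.31, 0.02, 0.01]
0.6 [0.01, 0.01, 0.01, 0.0, 0.0, 0.01, 0.02, 0.02, 0.33, 0.32, 0.02, None]
0.65 [0.01, 0.01, 0.01, 0.01, 0.01, 0.02, 0.02, 0.01, 0.36, 0.05, 0.03, None]
0.7 [0.0, 0.01, 0.0, 0.0, 0.01, 0.01, 0.02, 0.39, 0.39, 0.04, 0.01, None]
0.75 [0.01, 0.01, 0.0, 0.02, 0.01, 0.01, 0.01, 0.39, 0.39, 0.01, None, None]
0.8 [0.02, 0.03, 0.03, 0.03, 0.03, 0.0, 0.01, 0.34, 0.05, 0.0, None, None]
```

```bash
cat >> h.py <<'E'
from scipy.spatial.transform import Rotation as Ro
def plan(*tg):
    o=r.observe(); R=Ro.from_quat(np.roll(o['orientation'],-1)).as_matrix(); p=o['position']
    yaw=np.arctan2(R[1,2],R[0,2])
    print('t',round(float(o['clock']),2),'pos',np.round(p,4),'yaw',round(float(yaw),3),'w',round(float(o['width']),4),'F',np.round(o['contact_force'],1),'q',np.round(o['qpos'],2))
    for x,y,z,a in tg:
        a=yaw if a is None else a
        Z=np.array([np.cos(a),np.sin(a),0]);Y=np.array([0,0,-1.]);T=np.c_[np.cross(Y,Z),Y,Z]
        print('  shift',np.round(R.T@(np.array([x,y,z])-p),4),'rot',np.round(Ro.from_matrix(R.T@T).as_rotvec(),3))
E
python3 - <<'E'
from h import *
plan((.396,.162,.29,-.016),(.3,-.2,.28,-.6))
E
```

```text
t 0.15 pos [ 0.231  -0.4711  0.2307] yaw -1.115 w 0.0852 F [-0.4 -0.2  0.5] q [-1.11  0.13 -0.04  1.41  0.    1.57]
  shift [-0.4269 -0.0587 -0.4959] rot [ 1.000e-03 -1.099e+00 -1.000e-03]
  shift [-0.1813 -0.049  -0.2131] rot [ 0.001 -0.515 -0.   ]
```

```bash
python3 -m jog '0 -0.18 -0.049 -0.213 0 -0.515 0;0 -0.18 -0.049 -0.213 0 -0.515 0;0 -0.18 -0.049 -0.213 0 -0.515 0;0 -0.18 -0.049 -0.213 0 -0.515 0;0 -0.18 -0.049 -0.213 0 -0.515 0;0 -0.18 -0.049 -0.213 0 -0.515 0;0 -0.427 -0.059 -0.496 0.001 -1.099 0;0 -0.427 -0.059 -0.496 0.001 -1.099 0;0 -0.427 -0.059 -0.496 0.001 -1.099 0;0 -0.427 -0.059 -0.496 0.001 -1.099 0;0 -0.427 -0.059 -0.496 0.001 -1.099 0;0 -0.427 -0.059 -0.496 0.001 -1.099 0' 40
python3 - <<'E'
from h import *
plan((.396,.162,.29,-.016))
E
```

```text
clock: 1.35
position: [0.3764, 0.091, 0.2884]
orientation: [-0.496, 0.496, -0.503, 0.504]
contact_force: [1.8, -0.8, 0.2]
width: 0.0855
t 1.35 pos [0.3764 0.091  0.2884] yaw -0.015 w 0.0855 F [ 1.8 -0.8  0.2] q [ 0.24 -0.13 -0.17  1.53 -0.    1.82]
  shift [-0.0713 -0.0016  0.0185] rot [-0.001  0.001  0.001]
```

```bash
python3 -m jog '0 -0.071 -0.002 0.0185 0 0 0;0 -0.071 -0.002 0.0185 0 0 0;0 -0.071 -0.002 0.0185 0 0 0;0 -0.071 -0.002 0.0185 0 0 0'
python3 - <<'E'
from h import *
plan((.396,.162,.29,-.016))
c=grab('wrist','w1'); cv2.imwrite('pics/w1b.png',cv2.resize(c['pixels'][:,:,::-1],None,fx=1.5,fy=1.5))
E
```

```text
clock: 1.75
position: [0.3959, 0.1596, 0.2898]
orientation: [-0.496, 0.497, -0.503, 0.504]
contact_force: [0.3, 0.2, -0.2]
width: 0.0853
t 1.75 pos [0.3959 0.1596 0.2898] yaw -0.015 w 0.0853 F [ 0.3  0.2 -0.2] q [ 0.38 -0.05 -0.1   1.53 -0.    1.97]
  shift [-0.0024 -0.0002  0.0001] rot [0.    0.001 0.001]
```

View pics/w1b.png

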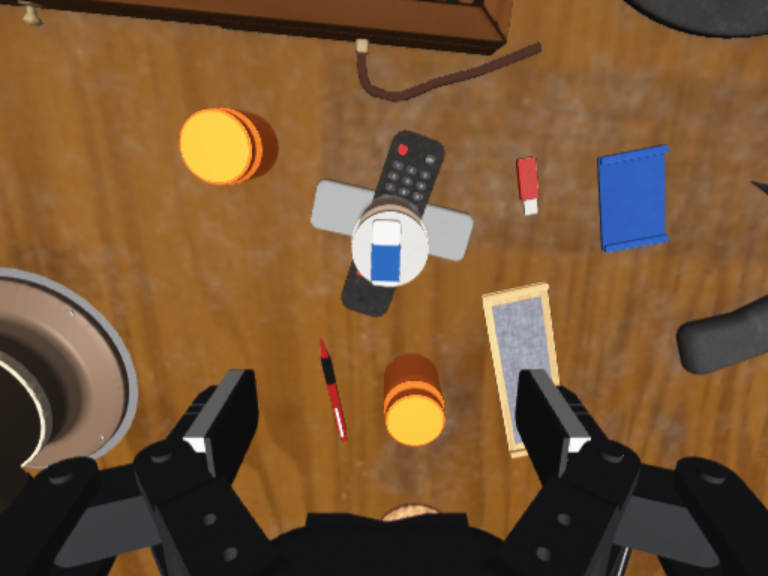

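Run:
```python
from h import *
im=cv2.imread('pics/w1.png')
cv2.imwrite('pics/w1c.png',cv2.resize(im[80:220,195:325],None,fx=5,fy=5,interpolation=cv2.INTER_CUBIC)[:600])
cv2.imwrite('pics/w1d.png',cv2.resize(im[85:310,310:455],None,fx=2.6,fy=2.6,interpolation=cv2.INTER_CUBIC))
```

```text
(no output)
```

View pics/w1c.png

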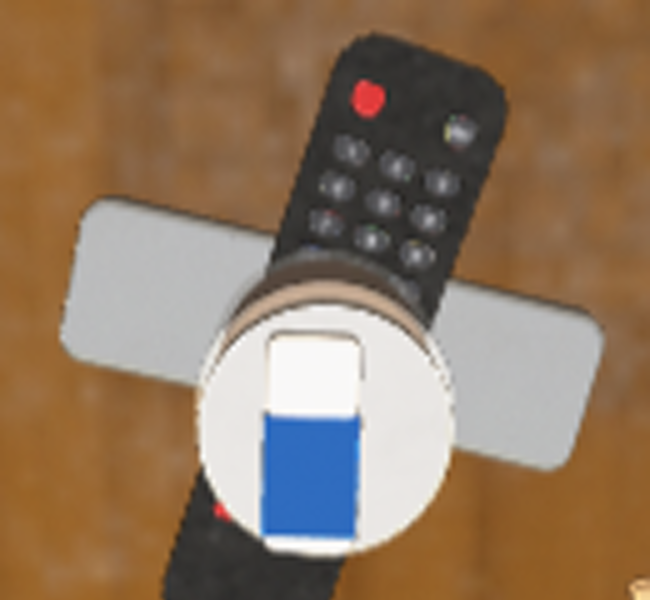

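View pics/w1d.png

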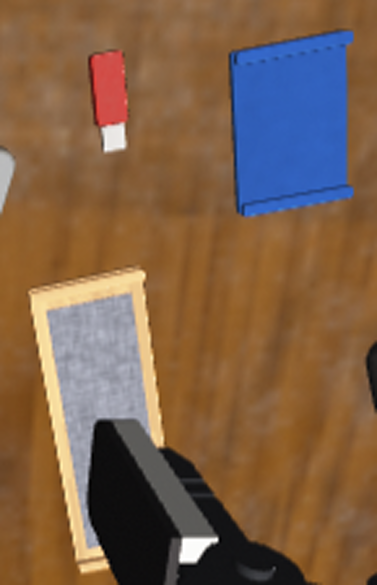

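Run:
```python
from h import *
a=('w1',(195,80),5); b=('w1',(310,85),2.6)
quad(*a,[(268,335),(361,337),(355,550),(263,548)],.1375,'eraser')
quad(*a,[(199,303),(456,303),(456,557),(199,557)],.1265,'jar')
quad(*a,[(82,193),(610,322),(562,475),(57,350)],.020,'handset')
quad(*b,[(231,52),(351,34),(353,190),(240,214)],.011,'tile')
quad('top0',(140,105),3.5,[(25,100),(140,80),(150,153),(37,170)],.009,'tile')
```

```text
eraser c [0.3948 0.1667] dir01 -0.037 len01 0.0187 len03 0.0442 dir03 -1.612
jar c [0.3981 0.1664] dir01 -0.015 len01 0.0537 len03 0.0544 dir03 -1.583
handset c [0.3999 0.1677] dir01 -0.257 len01 0.1469 len03 0.0441 dir03 -1.814
tile c [0.625  0.1826] dir01 0.169 len01 0.0613 len03 0.0858 dir03 -1.383
tile c [0.6271 0.1791] dir01 -1.398 len01 0.0894 len03 0.0591 dir03 -2.953
```

Run:
```python
from h import *
plan((.3953,.165,.16,-.03),(.3953,.165,.130,-.03))
```

```text
t 1.8 pos [0.3958 0.159  0.2901] yaw -0.016 w 0.0853 F [ 0.8 -0.1 -0.5] q [ 0.38 -0.05 -0.1   1.53 -0.    1.97]
  shift [-0.0061  0.1301 -0.0007] rot [-0.     0.014  0.001]
  shift [-0.0062  0.1601 -0.0007] rot [-0.     0.014  0.001]
```

```bash
python3 -m jog '90 -0.006 0.10 -0.0007 0 0.014 0;90 -0.006 0.10 -0.0007 0 0.014 0;90 -0.006 0.13 -0.0007 0 0.014 0;90 -0.006 0.145 -0.0007 0 0.014 0;90 -0.006 0.16 -0.0007 0 0.014 0;90 -0.006 0.16 -0.0007 0 0.014 0;90 -0.006 0.16 -0.0007 0 0.014 0'
python3 - <<'E'
from h import *
plan((.3953,.165,.130,-.03))
E
```

```text
clock: 2.5
position: [0.3957, 0.1644, 0.1308]
orientation: [-0.492, 0.492, -0.508, 0.508]
contact_force: [0.0, -0.1, 0.2]
width: 0.0552
t 2.5 pos [0.3957 0.1644 0.1308] yaw -0.032 w 0.0552 F [ 0.  -0.1  0.2] q [ 0.39 -0.04 -0.43  1.18 -0.    2.  ]
  shift [-0.0006  0.0008 -0.0004] rot [-0.001 -0.002  0.   ]
```

Good. Close and lift.

```bash
python3 -m jog '255 0 0 0 0 0 0;255 0 0 0 0 0 0;255 0 0 0 0 0 0;255 0 0 0 0 0 0;255 0 0 0 0 0 0;255 0 0 0 0 0 0;255 0 -0.02 0 0 0 0;255 0 -0.06 0 0 0 0;255 0 -0.08 0 0 0 0;255 0 -0.08 0 0 0 0' 25
python3 - <<'E'
from h import *
plan((.626,.18,.10,.173))
c=grab('wrist','w2'); cv2.imwrite('pics/w2b.png',cv2.resize(c['pixels'][:,:,::-1],None,fx=1.5,fy=1.5))
E
```

```text
clock: 3.5
position: [0.3971, 0.1662, 0.2132]
orientation: [-0.494, 0.491, -0.506, 0.508]
contact_force: [-0.5, 0.8, -0.1]
width: 0.0183
t 3.5 pos [0.3971 0.1662 0.2132] yaw -0.03 w 0.0183 F [-0.5  0.8 -0.1] q [ 0.4  -0.06 -0.27  1.35 -0.    2.  ]
  shift [-0.0204  0.1145  0.2277] rot [-0.006 -0.203 -0.001]
```

View pics/w2b.png

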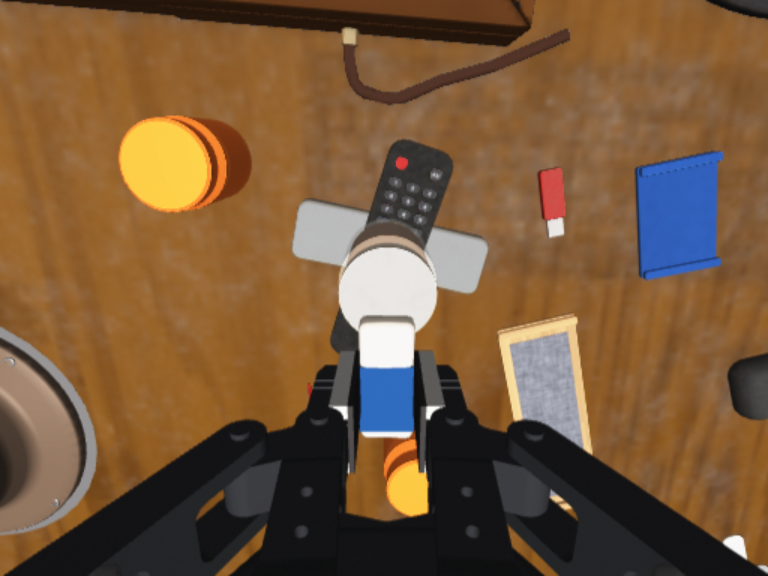

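The eraser is held between the pads at (387,378), the jar lid below it is at (388,291), and the tile is at (680,215).

Run:
```python
from h import *
a=('w2',(0,0),1.5)
z=np.load('pics/w2.npz')['pos']; print(z)
quad(*a,[(359,321),(415,321),(412,436),(361,436)],z[2]+.0075,'eraser')
quad(*a,[(339,243),(437,243),(437,341),(339,341)],.1265,'jar')
quad(*a,[(637,168),(721,153),(719,262),(643,278)],.011,'tile')
quad(*a,[(297,198),(489,238),(471,295),(290,250)],.020,'handset')
```

```text
[0.39710755 0.16615863 0.21323801]
eraser c [0.3967 0.1689] dir01 -0.034 len01 0.0181 len03 0.0439 dir03 -1.605
jar c [0.3979 0.1675] dir01 -0.032 len01 0.0528 len03 0.0558 dir03 -1.6
tile c [0.6242 0.1824] dir01 0.169 len01 0.0605 len03 0.0865 dir03 -1.385
handset c [0.3989 0.169 ] dir01 -0.261 len01 0.146 len03 0.0436 dir03 -1.818
```

Run:
```python
from h import *
plan((.6256,.18,.10,.175),(.6256,.18,.0108,.175))
```

```text
t 3.55 pos [0.3964 0.1659 0.2113] yaw -0.03 w 0.0183 F [ 0.3 -0.1 -0.2] q [ 0.4  -0.06 -0.27  1.35 -0.    2.  ]
  shift [-0.0209  0.1121  0.2283] rot [-0.003 -0.205 -0.   ]
  shift [-0.0208  0.2013  0.228 ] rot [-0.003 -0.205 -0.   ]
```

```bash
python3 -m jog '255 -0.021 0 0.228 -0.003 -0.205 0;255 -0.021 0 0.228 -0.003 -0.205 0;255 -0.021 0 0.228 -0.003 -0.205 0;255 -0.021 0.05 0.228 -0.003 -0.205 0;255 -0.021 0.10 0.228 -0.003 -0.205 0;255 -0.021 0.13 0.228 -0.003 -0.205 0;255 -0.021 0.15 0.228 -0.003 -0.205 0;255 -0.021 0.15 0.228 -0.003 -0.205 0;255 -0.021 0.15 0.228 -0.003 -0.205 0'
python3 - <<'E'
from h import *
plan((.6256,.18,.0108,.175))
c=grab('wrist','w3'); cv2.imwrite('pics/w3b.png',cv2.resize(c['pixels'][:,:,::-1],None,fx=1.5,fy=1.5))
E
```

```text
clock: 4.45
position: [0.6233, 0.1793, 0.0595]
orientation: [-0.54, 0.543, -0.455, 0.453]
contact_force: [0.5, 0.2, -0.5]
width: 0.0184
t 4.45 pos [0.6233 0.1793 0.0595] yaw 0.175 w 0.0184 F [ 0.5  0.2 -0.5] q [ 0.28  0.41 -0.05  1.12 -0.    1.68]
  shift [-0.0003  0.0487  0.0026] rot [0.005 0.    0.001]
```

View pics/w3b.png

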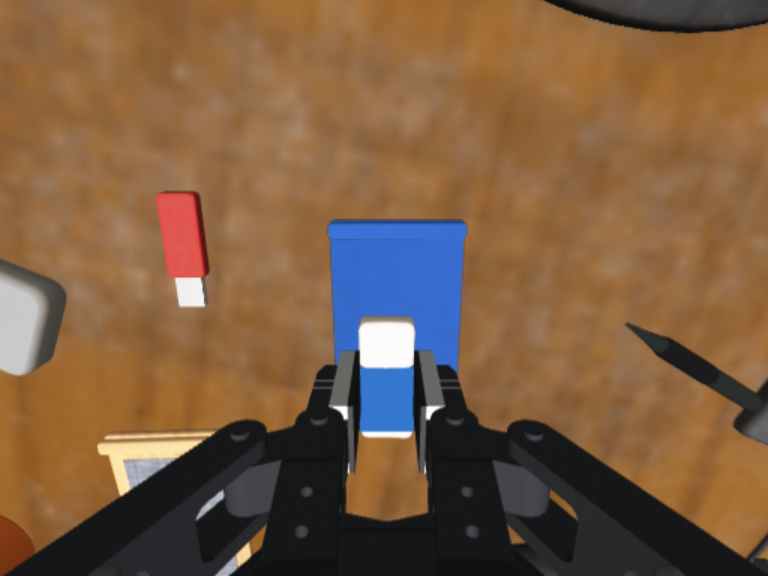

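Run:
```python
from h import *
P=ray('w3',np.array([(328,222),(467,222)])/1.5,.012); m=P.mean(0); e=P[1]-P[0]; a=np.arctan2(e[1],e[0])
print(P,a, m[:2]+.045*np.array([np.sin(a),-np.cos(a)]))
z=np.load('pics/w3.npz')['pos'];print(z)
quad('w3',(0,0),1.5,[(359,321),(415,321),(412,436),(361,436)],z[2]+.007,'eraser')
```

```text
[[0.59027671 0.22129937 0.012     ]
 [0.64833081 0.23158192 0.012     ]] 0.1753020598398692 [0.62715201 0.18213032]
[0.62328637 0.17933257 0.05954382]
eraser c [0.6227 0.1818] dir01 0.177 len01 0.0181 len03 0.0441 dir03 -1.4
```

```bash
python3 -m jog '255 0 0.03 0.004 0.004 0 0;255 0 0.044 0.004 0.004 0 0;255 0 0.049 0.004 0.004 0 0;255 0 0.049 0.004 0.004 0 0;255 0 0.049 0.004 0.004 0 0'
python3 - <<'E'
from h import *
plan((.6273,.18,.0108,.175))
E
```

```text
clock: 5.0
position: [0.6287, 0.1804, 0.0128]
orientation: [0.543, -0.541, 0.454, -0.455]
contact_force: [-0.3, -0.3, -0.4]
width: 0.0185
t 5.0 pos [0.6287 0.1804 0.0128] yaw 0.175 w 0.0185 F [-0.3 -0.3 -0.4] q [ 0.28  0.44 -0.11  1.02 -0.    1.68]
  shift [ 0.0001  0.002  -0.0014] rot [-0.003  0.     0.   ]
```

```bash
python3 -m jog '255 0 0.001 -0.001 -0.003 0 0;255 0 0.0015 -0.001 -0.003 0 0;255 0 0.0015 -0.001 -0.003 0 0'
python3 - <<'E'
from h import *
plan((.6273,.18,.0108,.175))
E
```

```text
clock: 5.3
position: [0.6275, 0.1801, 0.0107]
orientation: [-0.542, 0.542, -0.454, 0.454]
contact_force: [-0.5, -0.4, 3.2]
width: 0.0183
t 5.3 pos [0.6275 0.1801 0.0107] yaw 0.175 w 0.0183 F [-0.5 -0.4  3.2] q [ 0.28  0.44 -0.11  1.02 -0.    1.68]
  shift [ 0.0001 -0.0001 -0.0003] rot [0. 0. 0.]
```

```bash
python3 -m jog '150 0 -0.0005 0 0 0 0;130 0 -0.0005 0 0 0 0;100 0 -0.0005 0 0 0 0;60 0 -0.03 0 0 0 0;0 0 -0.08 0 0 0 0;0 0 -0.12 0 0 0 0;0 0 -0.15 0 0 0 0;0 0 -0.15 0 0 0 0'
python3 - <<'E'
from h import *
plan((.3965,.165,.20,-.03))
c=grab('wrist','w4'); cv2.imwrite('pics/w4b.png',cv2.resize(c['pixels'][:,:,::-1],None,fx=1.5,fy=1.5))
E
```

```text
clock: 6.1
position: [0.6296, 0.1807, 0.1655]
orientation: [0.544, -0.54, 0.453, -0.456]
contact_force: [0.8, 0.3, 0.4]
width: 0.0853
t 6.1 pos [0.6296 0.1807 0.1655] yaw 0.175 w 0.0853 F [0.8 0.3 0.4] q [ 0.28  0.37  0.14  1.33 -0.    1.68]
  shift [-0.0251 -0.0361 -0.232 ] rot [-0.007  0.205 -0.001]
```

View pics/w4b.png

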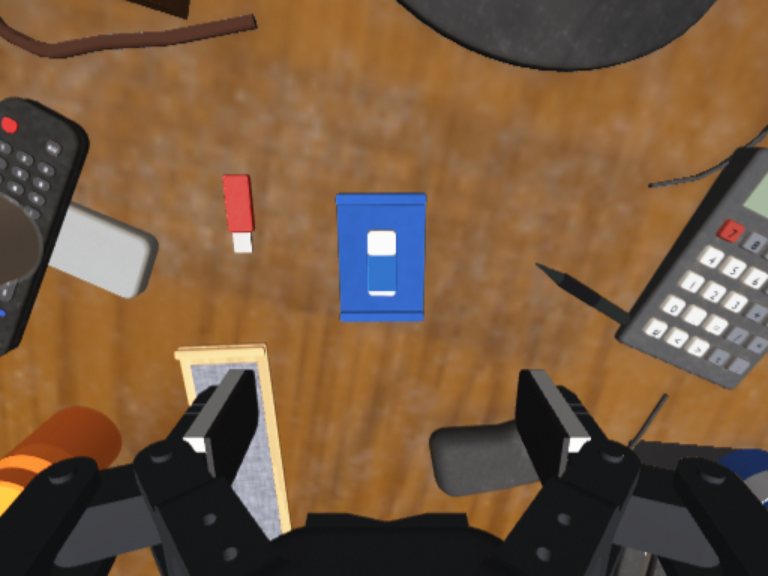

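The eraser is flat on the tile at (381,263), with the tile centre at about (381,258). That is a few mm off, well within tolerance. Next is the jar.

Run:
```python
from h import *
a=('w4',(0,0),1.5)
quad(*a,[(367,231),(396,231),(396,296),(367,296)],.017,'eraser')
quad(*a,[(336,195),(427,195),(424,321),(341,321)],.011,'tile')
plan((.397,.165,.21,-.33),(.397,.165,.065,-.33))
```

```text
eraser c [0.627 0.181] dir01 0.172 len01 0.0194 len03 0.0451 dir03 -1.4
tile c [0.6272 0.1819] dir01 0.172 len01 0.0592 len03 0.0886 dir03 -1.392
t 6.15 pos [0.6287 0.1805 0.1626] yaw 0.175 w 0.0855 F [ 0.8 -0.2 -1.3] q [ 0.28  0.38  0.13  1.32 -0.    1.68]
  shift [-0.0251 -0.0482 -0.2306] rot [-0.003  0.505 -0.001]
  shift [-0.0251  0.0967 -0.2312] rot [-0.003  0.505 -0.001]
```

```bash
python3 -m jog '0 -0.025 -0.06 -0.11 -0.003 0.2 0;0 -0.025 -0.07 -0.2306 -0.003 0.505 0;0 -0.025 -0.07 -0.2306 -0.003 0.505 0;0 -0.025 -0.07 -0.2306 -0.003 0.505 0;0 -0.025 -0.07 -0.2306 -0.003 0.505 0;0 -0.025 -0.07 -0.2306 -0.003 0.505 0;0 -0.025 -0.06 -0.2306 -0.003 0.505 0;0 -0.025 -0.06 -0.2306 -0.003 0.505 0'
python3 - <<'E'
from h import *
plan((.398,.1655,.066,-.33))
c=grab('wrist','w5'); cv2.imwrite('pics/w5b.png',cv2.resize(c['pixels'][:,:,::-1],None,fx=1.5,fy=1.5))
E
```

```text
clock: 6.95
position: [0.3958, 0.1644, 0.2176]
orientation: [0.409, -0.413, 0.576, -0.574]
contact_force: [-0.4, 0.3, -0.6]
width: 0.0854
t 6.95 pos [0.3958 0.1644 0.2176] yaw -0.33 w 0.0854 F [-0.4  0.3 -0.6] q [ 0.39 -0.05 -0.25  1.37  0.    2.29]
  shift [-0.0024  0.1516  0.0027] rot [ 0.006 -0.     0.004]
```

View pics/w5b.png

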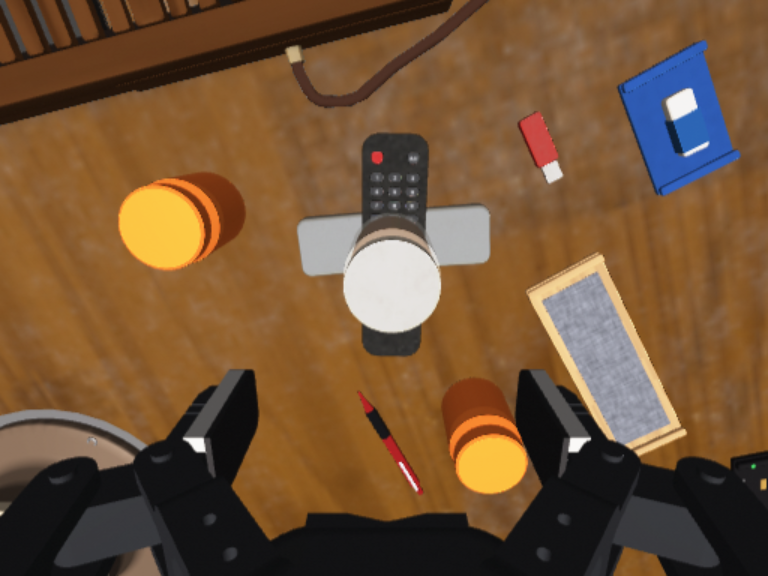

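Run:
```python
from h import *
a=('w5',(0,0),1.5)
quad(*a,[(343.5,238),(441,238),(441,333),(343.5,333)],.1265,'jar')
quad(*a,[(361,132),(429,134),(422,356),(362,356)],.042,'remote')
quad(*a,[(299,217),(490,204),(491,262),(302,277)],.020,'handset')
```

```text
jar c [0.3982 0.1667] dir01 -0.329 len01 0.0533 len03 0.0547 dir03 -1.898
remote c [0.3987 0.1638] dir01 -0.343 len01 0.0462 len03 0.1656 dir03 -1.91
handset c [0.4014 0.1676] dir01 -0.254 len01 0.1465 len03 0.0463 dir03 -1.864
```

```bash
python3 -m jog '0 -0.0024 0.03 0.0027 0.003 0 0.002;0 -0.0024 0.06 0.0027 0.003 0 0.002;0 -0.0024 0.09 0.0027 0.003 0 0.002;0 -0.0024 0.12 0.0027 0.003 0 0.002;0 -0.0024 0.14 0.0027 0.003 0 0.002;0 -0.0024 0.151 0.0027 0.003 0 0.002;0 -0.0024 0.151 0.0027 0.003 0 0.002;0 -0.0024 0.151 0.0027 0.003 0 0.002'
python3 - <<'E'
from h import *
plan((.398,.1655,.066,-.33))
E
```

```text
clock: 7.8
position: [0.3993, 0.166, 0.0694]
orientation: [0.411, -0.411, 0.576, -0.575]
contact_force: [0.9, -0.5, 0.3]
width: 0.0857
t 7.8 pos [0.3993 0.166  0.0694] yaw -0.33 w 0.0857 F [ 0.9 -0.5  0.3] q [ 0.39  0.01 -0.53  1.04  0.    2.29]
  shift [ 0.0009  0.0034 -0.001 ] rot [ 0.001 -0.    -0.   ]
```

```bash
python3 -m jog '20 0 0.002 -0.001 0 0 0;40 0 0.002 -0.001 0 0 0;60 0 0.002 -0.001 0 0 0;70 0 0.002 -0.001 0 0 0;80 0 0.002 -0.001 0 0 0;90 0 0.002 -0.001 0 0 0;100 0 0.002 -0.001 0 0 0;110 0 0.002 -0.001 0 0 0;120 0 0.002 -0.001 0 0 0;120 0 0.002 -0.001 0 0 0' 40
python3 - <<'E'
from h import *
plan((.398,.1655,.066,-.33))
E
```

```text
clock: 8.8
position: [0.3983, 0.1663, 0.0678]
orientation: [0.411, -0.411, 0.575, -0.575]
contact_force: [0.4, -2.3, 5.6]
width: 0.0574
t 8.8 pos [0.3983 0.1663 0.0678] yaw -0.33 w 0.0574 F [ 0.4 -2.3  5.6] q [ 0.4   0.01 -0.53  1.03  0.    2.3 ]
  shift [ 0.0009  0.0018 -0.    ] rot [-0.    -0.    -0.001]
```

```bash
python3 -m jog '120 0 -0.01 0 0 0 0;120 0 -0.03 0 0 0 0;120 0 -0.06 0 0 0 0;120 0 -0.09 0 0 0 0;120 0 -0.105 0 0 0 0;120 0 -0.105 0 0 0 0'
python3 - <<'E'
from h import *
plan((.424,-.2232,.17,-.33))
c=grab('wrist','w6'); cv2.imwrite('pics/w6b.png',cv2.resize(c['pixels'][:,:,::-1],None,fx=1.5,fy=1.5))
E
```

```text
clock: 9.4
position: [0.3987, 0.1667, 0.1745]
orientation: [0.412, -0.41, 0.575, -0.575]
contact_force: [-0.7, 0.6, -2.0]
width: 0.057
t 9.4 pos [0.3987 0.1667 0.1745] yaw -0.33 w 0.057 F [-0.7  0.6 -2. ] q [ 0.4  -0.05 -0.34  1.27  0.    2.3 ]
  shift [0.3607 0.0037 0.1502] rot [-0.002  0.    -0.003]
```

View pics/w6b.png

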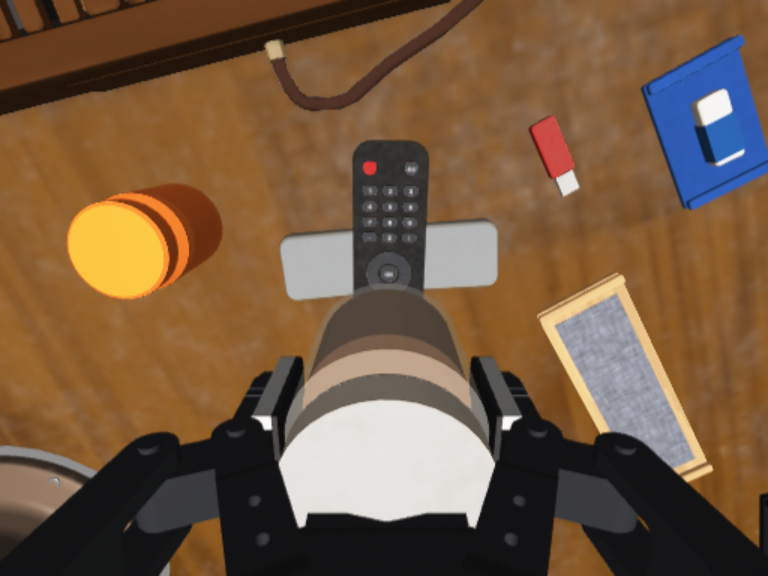

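```bash
python3 - <<'E'
from h import *
p=np.load('pics/w6.npz')['pos']
P=ray('w6',np.array([(387,401)])/1.5,p[2]+.0587)[0]; a=-.33
tx=np.array([np.sin(a),-np.cos(a)])
c=P[:2]+.027*tx; print(c-p[:2], (c-p[:2])@tx)
E
python3 -m jog '120 0.03 0 0.013 0 0 0;120 0.08 0 0.033 0 0 0;120 0.13 0 0.054 0 0 0;120 0.18 0 0.075 0 0 0;120 0.23 0 0.096 0 0 0;120 0.27 0 0.112 0 0 0;120 0.31 0 0.129 0 0 0;120 0.34 0 0.1416 0 0 0;120 0.361 0.02 0.15 0 0 0;120 0.361 0.03 0.15 0 0 0;120 0.361 0.03 0.15 0 0 0'
python3 - <<'E'
from h import *
plan((.424,-.2232,.031,-.33))
c=grab('wrist','w7'); cv2.imwrite('pics/w7b.png',cv2.resize(c['pixels'][:,:,::-1],None,fx=1.5,fy=1.5))
E
```

```text
[-0.00073107  0.00046591] -0.0002038703884534345
clock: 10.55
position: [0.4207, -0.223, 0.1389]
orientation: [0.41, -0.412, 0.578, -0.573]
contact_force: [-0.9, 0.1, -0.9]
width: 0.0575
t 10.55 pos [ 0.4207 -0.223   0.1389] yaw -0.331 w 0.0575 F [-0.9  0.1 -0.9] q [-0.49  0.06 -0.32  1.2   0.    1.41]
  shift [-0.0007  0.1079  0.0039] rot [ 0.007 -0.001 -0.002]
```

View pics/w7b.png

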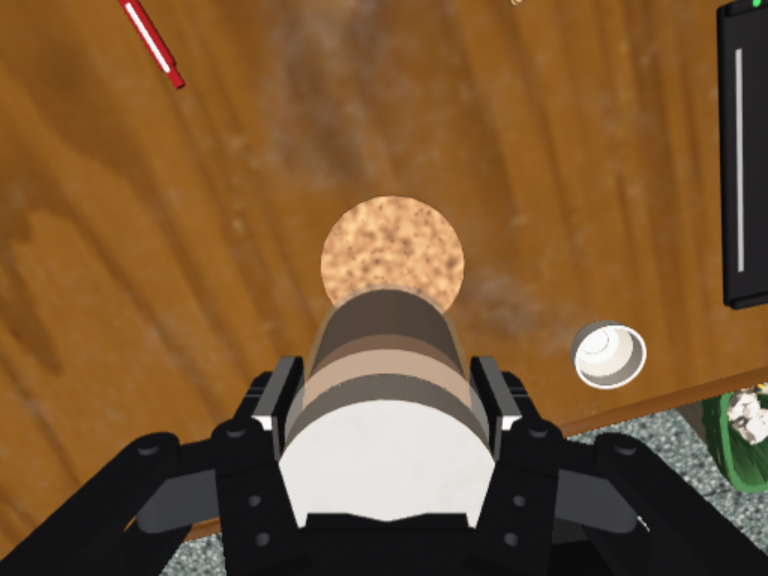

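Run:
```python
from h import *
P=ray('w7',np.array([(321,266),(464.5,266),(392.7,196)])/1.5,.006)[:,:2]
a=-.331; tx=np.array([np.sin(a),-np.cos(a)])
print(P, np.linalg.norm(P[1]-P[0]), (P[0]+P[1])/2, P[2]+.046*tx)
```

```text
[[ 0.38091239 -0.20558104]
 [ 0.46701043 -0.23506323]
 [ 0.43809572 -0.17878407]] 0.09100589019932274 [ 0.42396141 -0.22032214] [ 0.42314623 -0.22228709]
```

```bash
python3 -m jog '120 -0.0017 0.03 0.0032 0 0 0;120 -0.0017 0.06 0.0032 0 0 0;120 -0.0017 0.08 0.0032 0 0 0;120 -0.0017 0.09 0.0032 0 0 0;120 -0.0017 0.1 0.0032 0 0 0;120 -0.0017 0.1 0.0032 0 0 0;120 -0.0017 0.1 0.0032 0 0 0'
python3 - <<'E'
from h import *
plan((.4237,-.222,.031,-.331))
E
```

```text
clock: 11.3
position: [0.4268, -0.2233, 0.0428]
orientation: [-0.411, 0.411, -0.575, 0.575]
contact_force: [-0.1, 0.2, -1.3]
width: 0.0572
t 11.3 pos [ 0.4268 -0.2233  0.0428] yaw -0.33 w 0.0572 F [-0.1  0.2 -1.3] q [-0.48  0.12 -0.47  0.98  0.    1.42]
  shift [-0.0002  0.0118 -0.0033] rot [-0.     0.001 -0.   ]
```

```bash
python3 -m jog '120 0 0.006 -0.003 0 0 0;120 0 0.010 -0.003 0 0 0;120 0 0.0115 -0.003 0 0 0;120 0 0.0115 -0.003 0 0 0;120 0 0.0115 -0.003 0 0 0'
python3 - <<'E'
from h import *
plan((.4237,-.222,.031,-.331))
E
```

```text
clock: 11.8
position: [0.4234, -0.2224, 0.0305]
orientation: [0.411, -0.411, 0.576, -0.575]
contact_force: [-0.8, 0.8, -1.7]
width: 0.0569
t 11.8 pos [ 0.4234 -0.2224  0.0305] yaw -0.33 w 0.0569 F [-0.8  0.8 -1.7] q [-0.48  0.12 -0.5   0.95  0.    1.42]
  shift [-0.0005 -0.0005  0.0001] rot [ 0.001  0.001 -0.   ]
```

```bash
python3 -m jog '120 0 0.0008 0 0 0 0;120 0 0.0008 0 0 0 0;120 0 0.0008 0 0 0 0'
python3 -m jog '120 0 0.0006 0 0 0 0;120 0 0.0006 0 0 0 0'
```

```text
clock: 12.1
position: [0.4234, -0.2224, 0.0304]
orientation: [0.411, -0.411, 0.575, -0.575]
contact_force: [-2.5, 1.0, 6.5]
width: 0.0573
clock: 12.3
position: [0.4235, -0.2225, 0.0304]
orientation: [0.411, -0.411, 0.575, -0.575]
contact_force: [-4.0, 3.0, 11.7]
width: 0.0572
```

Contact felt. Release gently and rise.

```bash
python3 -m jog '80 0 0 0 0 0 0;60 0 0 0 0 0 0;40 0 0 0 0 0 0;20 0 0 0 0 0 0;0 0 0 0 0 0 0;0 0 0 0 0 0 0;0 0 -0.02 0 0 0 0;0 0 -0.06 0 0 0 0;0 0 -0.10 0 0 0 0;0 0 -0.15 0 0 0 0;0 0 -0.17 0 0 0 0;0 0 -0.17 0 0 0 0'
python3 - <<'E'
from h import *
plan((.399,.165,.20,-.335))
c=grab('wrist','w8'); cv2.imwrite('pics/w8b.png',cv2.resize(c['pixels'][:,:,::-1],None,fx=1.5,fy=1.5))
E
```

```text
clock: 13.5
position: [0.4252, -0.2233, 0.2028]
orientation: [-0.412, 0.41, -0.574, 0.577]
contact_force: [0.9, -0.5, -0.8]
width: 0.0856
t 13.5 pos [ 0.4252 -0.2233  0.2028] yaw -0.33 w 0.0856 F [ 0.9 -0.5 -0.8] q [-0.48  0.04 -0.2   1.33  0.    1.42]
  shift [-0.3589  0.0017 -0.1506] rot [-0.006  0.005  0.001]
```

View pics/w8b.png

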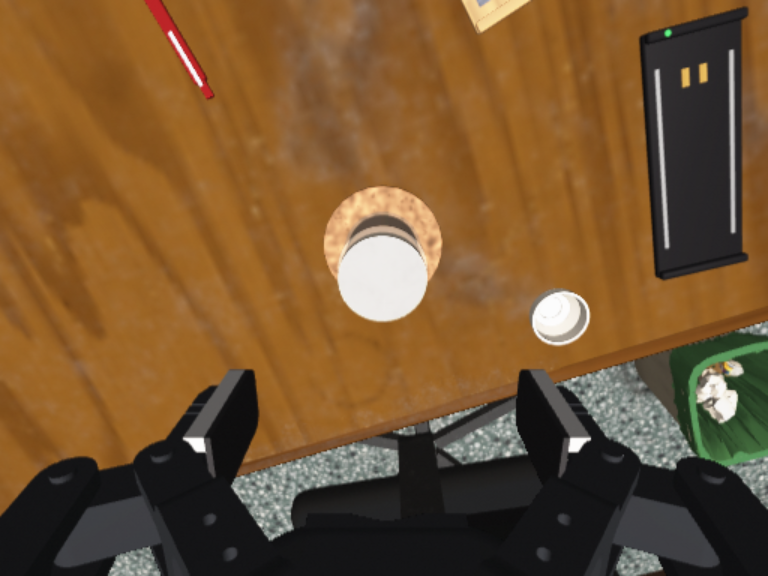

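The jar stands on the coaster, with the lid at (382,278) and the coaster at (383,243). The cradle is clear at (697,145). I'll measure these and go back for the remote.

```bash
python3 - <<'E'
from h import *
a=('w8',(0,0),1.5)
quad(*a,[(338,235),(427,235),(427,322),(338,322)],.089,'jar')
quad(*a,[(324,186),(442,186),(442,301),(324,301)],.006,'coaster')
quad(*a,[(641,38),(746,10),(747,259),(656,278)],.011,'cradle')
plan((.399,.165,.16,-.335))
E
python3 -m jog '0 -0.03 0 -0.013 0 0 0;0 -0.08 0 -0.034 0 0 0;0 -0.13 0 -0.055 0 0 0;0 -0.18 0 -0.076 0 0 0;0 -0.23 0 -0.097 0 0 0;0 -0.27 0 -0.114 0 0 0;0 -0.31 0 -0.13 0 0 0;0 -0.34 0.02 -0.143 0 0 0;0 -0.359 0.042 -0.1506 0 0.005 0;0 -0.359 0.042 -0.1506 0 0.005 0;0 -0.359 0.042 -0.1506 0 0.005 0'
python3 - <<'E'
from h import *
plan((.399,.165,.05,-.335))
c=grab('wrist','w9'); cv2.imwrite('pics/w9b.png',cv2.resize(c['pixels'][:,:,::-1],None,fx=1.5,fy=1.5))
E
```

```text
jar c [ 0.4227 -0.2222] dir01 -0.332 len01 0.0531 len03 0.0543 dir03 -1.904
coaster c [ 0.4233 -0.221 ] dir01 -0.332 len01 0.0909 len03 0.0905 dir03 -1.904
cradle c [ 0.6581 -0.2312] dir01 -0.098 len01 0.0685 len03 0.1726 dir03 -1.656
t 13.55 pos [ 0.4243 -0.2228  0.2005] yaw -0.33 w 0.0856 F [ 0.2  0.2 -0.4] q [-0.48  0.04 -0.2   1.33  0.    1.42]
  shift [-0.3587  0.0401 -0.1498] rot [-0.002  0.005  0.   ]
clock: 14.65
position: [0.3961, 0.1658, 0.1558]
orientation: [0.409, -0.411, 0.577, -0.576]
contact_force: [0.5, 0.6, 0.6]
width: 0.0853
t 14.65 pos [0.3961 0.1658 0.1558] yaw -0.333 w 0.0853 F [0.5 0.6 0.6] q [ 0.4  -0.04 -0.38  1.24  0.    2.3 ]
  shift [-0.0004  0.1058  0.0033] rot [0.003 0.002 0.002]
```

View pics/w9b.png

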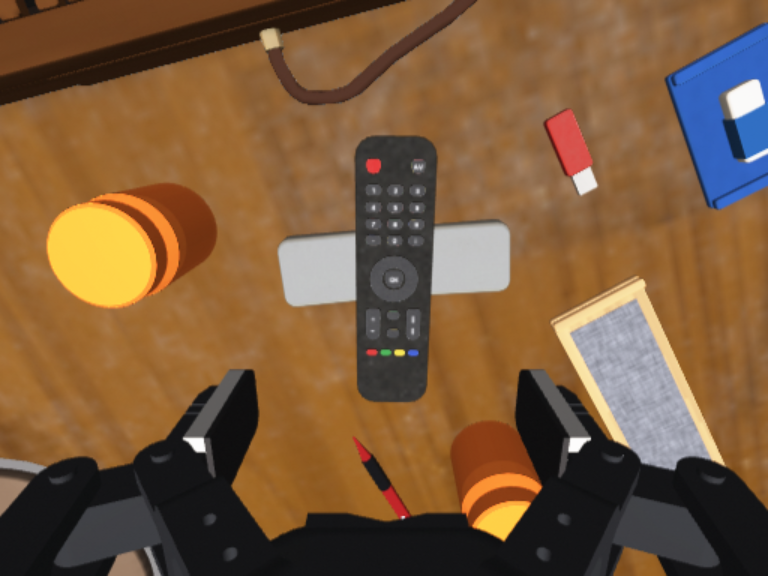

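Run:
```python
from h import *
a=('w9',(0,0),1.5)
quad(*a,[(354.5,136),(437,136),(426.5,402),(357,402)],.042,'remote')
quad(*a,[(278,238),(510,220),(510,290),(288,307)],.020,'handset')
plan((.399,.1655,.0275,-.343))
```

```text
remote c [0.3985 0.1638] dir01 -0.333 len01 0.045 len03 0.1653 dir03 -1.914
handset c [0.4015 0.1675] dir01 -0.253 len01 0.1456 len03 0.0463 dir03 -1.829
t 14.7 pos [0.3968 0.1655 0.1567] yaw -0.335 w 0.0849 F [-0.5  0.9  0. ] q [ 0.39 -0.04 -0.38  1.24  0.    2.3 ]
  shift [-0.0008  0.1292  0.0023] rot [0.002 0.008 0.001]
```

```bash
python3 - <<'E'
from h import *
plan((.3987,.163,.0268,-.341))
E
python3 -m jog '0 0.001 0.03 0.003 0 0.006 0;0 0.001 0.07 0.003 0 0.006 0;0 0.001 0.10 0.003 0 0.006 0;0 0.001 0.12 0.003 0 0.006 0;0 0.001 0.126 0.003 0 0.006 0;0 0.001 0.126 0.003 0 0.006 0;0 0.001 0.126 0.003 0 0.006 0'
python3 - <<'E'
from h import *
plan((.3987,.163,.0268,-.341))
E
```

```text
t 14.7 pos [0.3968 0.1655 0.1567] yaw -0.335 w 0.0849 F [-0.5  0.9  0. ] q [ 0.39 -0.04 -0.38  1.24  0.    2.3 ]
  shift [0.0016 0.1299 0.0028] rot [0.002 0.006 0.001]
clock: 15.4
position: [0.4008, 0.1641, 0.0326]
orientation: [0.408, -0.407, 0.578, -0.578]
contact_force: [0.5, 0.1, 0.9]
width: 0.0856
t 15.4 pos [0.4008 0.1641 0.0326] yaw -0.342 w 0.0856 F [0.5 0.1 0.9] q [ 0.39  0.04 -0.59  0.95  0.    2.3 ]
  shift [ 0.0017  0.0058 -0.0016] rot [-0.001 -0.001 -0.002]
```

```bash
python3 -m jog '40 0.0015 0.005 -0.0015 0 0 -0.001;70 0.0015 0.005 -0.0015 0 0 -0.001;90 0.0015 0.005 -0.0015 0 0 -0.001;100 0.0015 0.005 -0.0015 0 0 -0.001;110 0.0015 0.005 -0.0015 0 0 -0.001;120 0.0015 0.005 -0.0015 0 0 -0.001;130 0.0015 0.005 -0.0015 0 0 -0.001;140 0.0015 0.005 -0.0015 0 0 -0.001;150 0.0015 0.005 -0.0015 0 0 -0.001;150 0.0015 0.005 -0.0015 0 0 -0.001' 50
python3 - <<'E'
from h import *
plan((.3987,.163,.0268,-.341))
E
```

```text
clock: 16.4
position: [0.3981, 0.1634, 0.0269]
orientation: [-0.408, 0.408, -0.578, 0.578]
contact_force: [-1.3, -0.6, 4.8]
width: 0.0432
t 16.4 pos [0.3981 0.1634 0.0269] yaw -0.341 w 0.0432 F [-1.3 -0.6  4.8] q [ 0.39  0.04 -0.6   0.94 -0.    2.3 ]
  shift [0.0002 0.0001 0.0006] rot [ 0. -0.  0.]
```

```bash
python3 -m jog '150 0 -0.005 0 0 0 0;150 0 -0.02 0 0 0 0;150 0 -0.05 0 0 0 0;150 0 -0.09 0 0 0 0;150 0 -0.09 0 0 0 0;150 0 -0.09 0 0 0 0'
python3 - <<'E'
from h import *
plan((.5442,-.0034,.10,.20))
c=grab('wrist','w10'); cv2.imwrite('pics/w10b.png',cv2.resize(c['pixels'][:,:,::-1],None,fx=1.5,fy=1.5))
E
```

```text
clock: 17.0
position: [0.3984, 0.1636, 0.117]
orientation: [-0.408, 0.408, -0.578, 0.578]
contact_force: [-0.1, 0.0, -1.4]
width: 0.0438
t 17.0 pos [0.3984 0.1636 0.117 ] yaw -0.341 w 0.0438 F [-0.1  0.  -1.4] q [ 0.39 -0.03 -0.45  1.14  0.    2.3 ]
  shift [0.1086 0.017  0.1932] rot [-0.001 -0.541 -0.   ]
```

View pics/w10b.png

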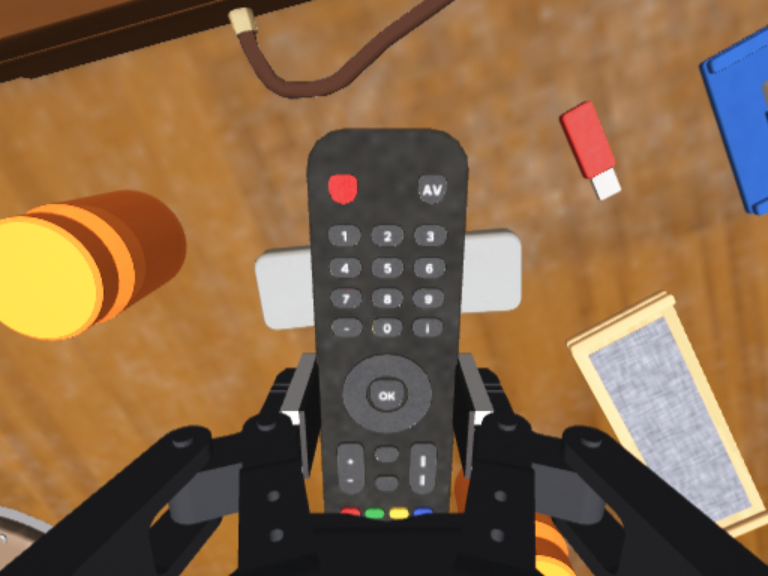

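```bash
python3 - <<'E'
from h import *
p=np.load('pics/w10.npz')['pos']; a=-.341; tx=np.array([np.sin(a),-np.cos(a)])
for dz in(.008,.012,.016):
    P=ray('w10',np.array([(387,129)])/1.5,p[2]+dz)[0]; print(dz,(P[:2]+.0835*tx-p[:2])@tx)
plan((.544,-.0034,.14,.22))
E
python3 -m jog '150 0.01 -0.01 0.02 0 0 0;150 0.03 -0.025 0.06 0 -0.12 0;150 0.055 -0.025 0.1 0 -0.26 0;150 0.08 -0.025 0.14 0 -0.4 0;150 0.1 -0.025 0.175 0 -0.5 0;150 0.1086 -0.023 0.193 0 -0.561 0;150 0.1086 -0.023 0.193 0 -0.561 0;150 0.1086 -0.023 0.193 0 -0.561 0'
python3 - <<'E'
from h import *
plan((.544,-.0034,.0279,.22))
c=grab('wrist','w11'); cv2.imwrite('pics/w11b.png',cv2.resize(c['pixels'][:,:,::-1],None,fx=1.5,fy=1.5))
E
```

```text
0.008 0.0003396056627610958
0.012 0.000409352748134909
0.016 0.0004790998335086698
t 17.05 pos [0.3976 0.1632 0.1158] yaw -0.341 w 0.0439 F [-0.4  0.3 -2.4] q [ 0.39 -0.02 -0.45  1.14  0.    2.3 ]
  shift [ 0.1081 -0.0243  0.1937] rot [ 0.001 -0.561  0.001]
clock: 17.85
position: [0.5424, -0.0037, 0.1373]
orientation: [-0.55, 0.553, -0.444, 0.441]
contact_force: [-0.3, 0.2, -1.8]
width: 0.0438
t 17.85 pos [ 0.5424 -0.0037  0.1373] yaw 0.218 w 0.0438 F [-0.3  0.2 -1.8] q [-0.01  0.18 -0.18  1.21 -0.    1.35]
  shift [1.000e-04 1.094e-01 2.200e-03] rot [ 0.005 -0.002 -0.001]
```

View pics/w11b.png

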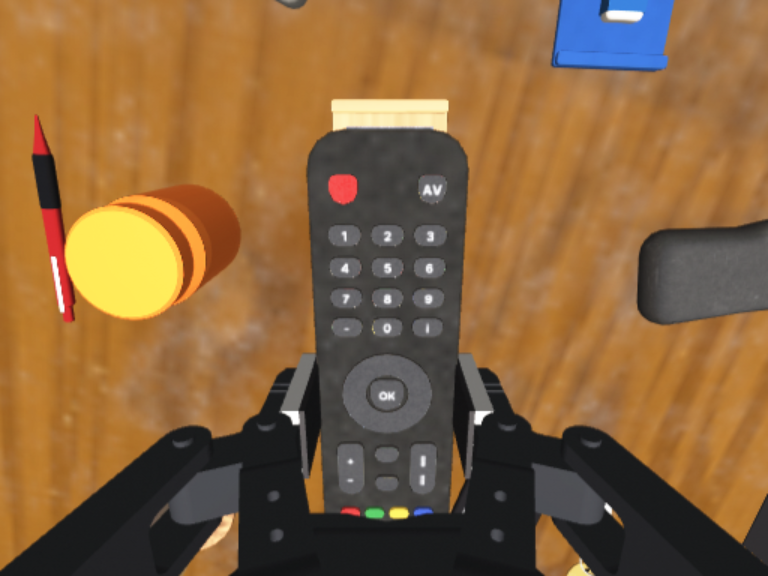

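Run:
```python
from h import *
P=ray('w11',np.array([(332,100),(448,100)])/1.5,.012); e=P[1]-P[0]; a=np.arctan2(e[1],e[0]); tx=np.array([np.sin(a),-np.cos(a)])
print(P,np.linalg.norm(e),a,P.mean(0)[:2]+.099*tx)
# rest from w9/w1 near outlines
a=('w1',(310,85),2.6)
Q=ray('w1',(np.array([(31,293),(142,270),(80,572)])+.5)/2.6-.5+np.array((310,85)),.011)[:,:2]; e=Q[1]-Q[0]; l=Q[2]-Q[0]
print(np.arctan2(e[1],e[0]),np.arctan2(l[1],l[0]),np.linalg.norm(l),(Q[1]+Q[2])/2)
plan((.545,-.0025,.0279,.215))
```

```text
[[0.49057886 0.08825512 0.012     ]
 [0.55305155 0.1020424  0.012     ]] 0.06397597871832113 0.2172110743986867 [ 0.54315041 -0.00152496]
0.20452283772246088 -1.3580375542516079 0.19725038620872423 [ 0.54151871 -0.00058836]
t 17.9 pos [ 0.5422 -0.0032  0.1378] yaw 0.219 w 0.0438 F [-0.3 -0.2 -1.6] q [-0.01  0.18 -0.18  1.21 -0.    1.35]
  shift [-0.      0.1099  0.0033] rot [ 0.004  0.004 -0.001]
```

```bash
python3 -m jog '150 0 0.03 0 0 0.003 0;150 0 0.06 0 0 0.003 0;150 0 0.08 0 0 0.003 0;150 0 0.095 0 0 0.003 0;150 0 0.1 0 0 0.003 0;150 0 0.1 0 0 0.003 0;150 0 0.1 0 0 0.003 0'
python3 - <<'E'
from h import *
plan((.5435,-.002,.0085,.216))
E
```

```text
clock: 18.6
position: [0.5436, -0.0031, 0.0401]
orientation: [-0.551, 0.551, -0.443, 0.443]
contact_force: [0.3, -0.1, -1.9]
width: 0.0437
t 18.6 pos [ 0.5436 -0.0031  0.0401] yaw 0.218 w 0.0437 F [ 0.3 -0.1 -1.9] q [-0.01  0.23 -0.34  1.   -0.    1.35]
  shift [-0.0011  0.0316  0.0001] rot [0.    0.002 0.   ]
```

```bash
python3 -m jog '150 -0.001 0.015 0 0 0.002 0;150 -0.001 0.024 0 0 0.002 0;150 -0.001 0.029 0 0 0.002 0;150 -0.001 0.031 0 0 0.002 0;150 -0.001 0.031 0 0 0.002 0'
python3 -m jog '150 0 0.001 0 0 0 0;150 0 0.001 0 0 0 0'
```

```text
clock: 19.1
position: [0.5433, -0.0027, 0.0085]
orientation: [-0.55, 0.551, -0.444, 0.443]
contact_force: [0.0, 0.8, -1.4]
width: 0.0438
clock: 19.3
position: [0.5436, -0.0027, 0.0081]
orientation: [-0.551, 0.551, -0.443, 0.444]
contact_force: [-3.1, -0.5, 5.1]
width: 0.0435
```

Contact felt. Release and rise.

```bash
python3 -m jog '110 0 0 0 0 0 0;90 0 0 0 0 0 0;60 0 0 0 0 0 0;30 0 0 0 0 0 0;0 0 0 0 0 0 0;0 0 -0.02 0 0 0 0;0 0 -0.06 0 0 0 0;0 0 -0.1 0 0 0 0;0 0 -0.15 0 0 0 0;0 0 -0.17 0 0 0 0;0 0 -0.17 0 0 0 0'
python3 - <<'E'
from h import *
plan((.4005,.1665,.15,1.315))
c=grab('wrist','w12'); cv2.imwrite('pics/w12b.png',cv2.resize(c['pixels'][:,:,::-1],None,fx=1.5,fy=1.5))
E
```

```text
clock: 20.4
position: [0.5453, -0.0026, 0.1813]
orientation: [0.552, -0.55, 0.442, -0.445]
contact_force: [-0.4, 0.2, -0.6]
width: 0.0852
t 20.4 pos [ 0.5453 -0.0026  0.1813] yaw 0.215 w 0.0852 F [-0.4  0.2 -0.6] q [-0.    0.16 -0.11  1.3  -0.    1.35]
  shift [-0.1961  0.0303 -0.1056] rot [-0.004 -1.1    0.005]
```

View pics/w12b.png

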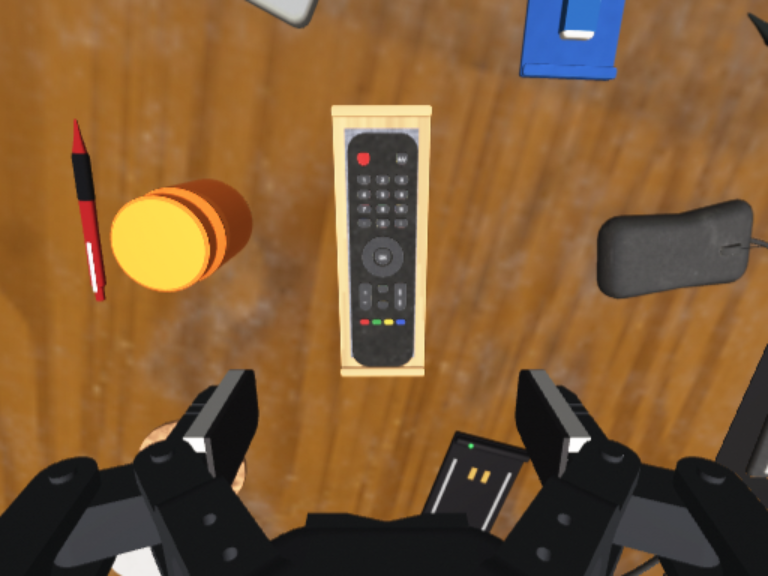

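```bash
python3 - <<'E'
from h import *
a=('w12',(0,0),1.5)
quad(*a,[(347,134),(418,134),(413,367),(351,367)],.02,'remote')
quad(*a,[(331,106),(432,106),(424,376),(340,376)],.011,'rest')
plan((.4005,.1665,.15,1.315))
E
python3 -m jog '0 -0.03 -0.02 -0.016 0 -0.1 0;0 -0.07 -0.02 -0.037 0 -0.25 0;0 -0.11 -0.01 -0.06 0 -0.4 0;0 -0.15 0 -0.08 0 -0.55 0;0 -0.18 0.01 -0.097 0 -0.7 0;0 -0.196 0.02 -0.1056 0 -0.85 0;0 -0.196 0.03 -0.1056 0 -1 0;0 -0.196 0.03 -0.1056 0 -1.1 0;0 -0.196 0.03 -0.1056 0 -1.1 0;0 -0.196 0.03 -0.1056 0 -1.1 0'
python3 - <<'E'
from h import *
plan((.4005,.1665,.05,1.315))
c=grab('wrist','w13'); cv2.imwrite('pics/w13b.png',cv2.resize(c['pixels'][:,:,::-1],None,fx=1.5,fy=1.5))
E
```

```text
remote c [ 0.5432 -0.0032] dir01 0.213 len01 0.0461 len03 0.1667 dir03 -1.361
rest c [ 0.5424 -0.0011] dir01 0.213 len01 0.0655 len03 0.1966 dir03 -1.358
t 20.45 pos [ 0.5443 -0.0026  0.1788] yaw 0.215 w 0.0855 F [-0.1 -0.1 -1.1] q [-0.    0.16 -0.11  1.29 -0.    1.35]
  shift [-0.1959  0.0284 -0.1045] rot [-0.002 -1.1    0.002]
clock: 21.45
position: [0.3978, 0.1661, 0.1463]
orientation: [-0.701, 0.702, -0.092, 0.09]
contact_force: [0.6, 0.1, -0.0]
width: 0.0851
t 21.45 pos [0.3978 0.1661 0.1463] yaw 1.313 w 0.0851 F [ 0.6  0.1 -0. ] q [ 0.4  -0.03 -0.39  1.21  0.    0.65]
  shift [0.0027 0.0963 0.0012] rot [ 0.002 -0.002 -0.002]
```

View pics/w13b.png

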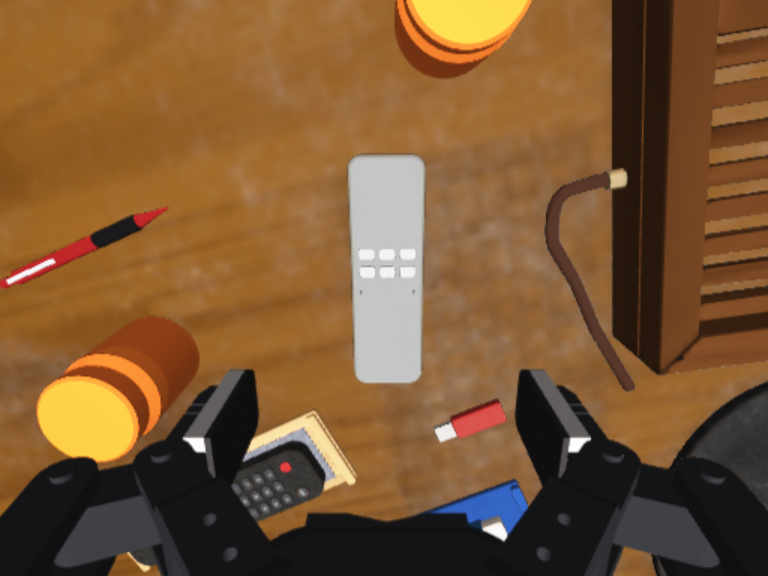

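Run:
```python
from h import *
a=('w13',(0,0),1.5)
quad(*a,[(348.5,155),(425,155),(421.5,382.5),(355,382.5)],.02,'handset')
plan((.4015,.1668,.0045,1.317))
```

```text
handset c [0.4006 0.1672] dir01 1.312 len01 0.0444 len03 0.1476 dir03 -0.252
t 21.5 pos [0.3981 0.1661 0.1466] yaw 1.313 w 0.0852 F [ 0.2  0.1 -1. ] q [ 0.4  -0.03 -0.39  1.21  0.    0.65]
  shift [0.0034 0.1421 0.0017] rot [ 0.001 -0.004 -0.002]
```

```bash
python3 -m jog '0 0.002 0.03 0.0012 0 -0.003 -0.002;0 0.002 0.07 0.0012 0 -0.003 -0.002;0 0.002 0.10 0.0012 0 -0.003 -0.002;0 0.002 0.12 0.0012 0 -0.003 -0.002;0 0.002 0.135 0.0012 0 -0.003 -0.002;0 0.002 0.138 0.0012 0 -0.003 -0.002;0 0.002 0.138 0.0012 0 -0.003 -0.002;0 0.002 0.138 0.0012 0 -0.003 -0.002'
python3 - <<'E'
from h import *
plan((.4015,.1668,.004,1.317))
E
```

```text
clock: 22.3
position: [0.4011, 0.1671, 0.0101]
orientation: [-0.701, 0.701, -0.089, 0.09]
contact_force: [0.4, 1.2, 0.4]
width: 0.0853
t 22.3 pos [0.4011 0.1671 0.0101] yaw 1.317 w 0.0853 F [0.4 1.2 0.4] q [ 0.4   0.06 -0.62  0.89 -0.    0.65]
  shift [ 0.0005  0.0061 -0.0002] rot [-0.     0.     0.002]
```

```bash
python3 -m jog '40 0 0.003 0 0 0 0;70 0 0.006 0 0 0 0;90 0 0.006 0 0 0 0;100 0 0.006 0 0 0 0;110 0 0.006 0 0 0 0;120 0 0.006 0 0 0 0;130 0 0.006 0 0 0 0;140 0 0.006 0 0 0 0;150 0 0.006 0 0 0 0;150 0 0.006 0 0 0 0' 50
python3 - <<'E'
from h import *
plan((.4015,.1668,.004,1.317))
E
```

```text
clock: 23.3
position: [0.4005, 0.1668, 0.0038]
orientation: [-0.701, 0.702, -0.089, 0.09]
contact_force: [-2.3, -2.3, 5.2]
width: 0.044
t 23.3 pos [0.4005 0.1668 0.0038] yaw 1.318 w 0.044 F [-2.3 -2.3  5.2] q [ 0.4   0.07 -0.63  0.88 -0.    0.65]
  shift [ 0.001  -0.0002  0.0002] rot [0.001 0.001 0.002]
```

```bash
python3 -m jog '150 0 -0.005 0 0 0 0;150 0 -0.02 0 0 0 0;150 0 -0.06 0 0 0 0;150 0 -0.10 0 0 0 0;150 0 -0.13 0 0 0 0;150 0 -0.13 0 0 0 0'
python3 - <<'E'
from h import *
plan((.66,-.232,.14,-.083))
c=grab('wrist','w14'); cv2.imwrite('pics/w14b.png',cv2.resize(c['pixels'][:,:,::-1],None,fx=1.5,fy=1.5))
E
```

```text
clock: 23.9
position: [0.4027, 0.1682, 0.1377]
orientation: [0.703, -0.7, 0.087, -0.092]
contact_force: [1.2, -0.3, -1.4]
width: 0.0443
t 23.9 pos [0.4027 0.1682 0.1377] yaw 1.318 w 0.0443 F [ 1.2 -0.3 -1.4] q [ 0.4  -0.03 -0.41  1.18 -0.    0.65]
  shift [ 0.3493 -0.0012 -0.3231] rot [-0.008  1.401  0.003]
```

View pics/w14b.png

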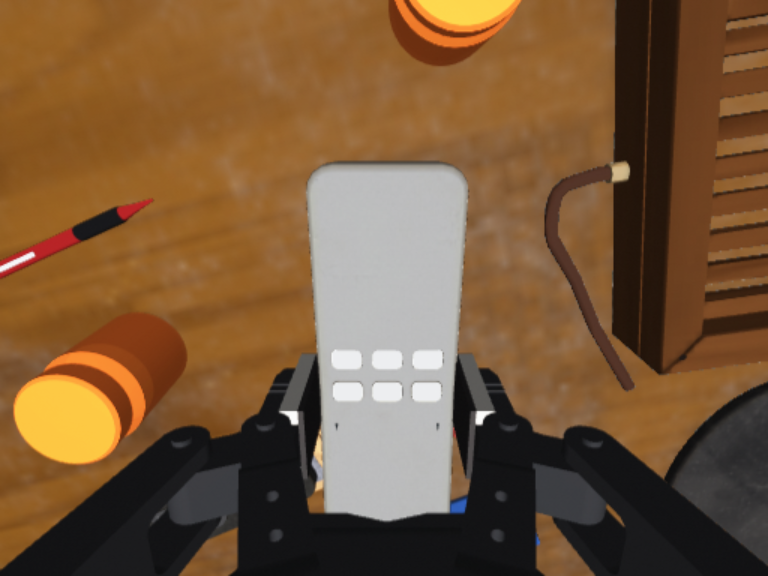

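```bash
python3 - <<'E'
from h import *
p=np.load('pics/w14.npz')['pos']; a=1.318; tx=np.array([np.sin(a),-np.cos(a)])
for dz in(.008,.012,.018):
    P=ray('w14',np.array([(387,162)])/1.5,p[2]+dz)[0]; print(dz,(P[:2]+.074*tx-p[:2])@tx)
E
python3 -m jog '150 0.03 -0.01 -0.028 0 0.1 0;150 0.06 -0.02 -0.055 0 0.24 0;150 0.095 -0.02 -0.088 0 0.38 0;150 0.13 -0.02 -0.12 0 0.52 0;150 0.165 -0.02 -0.153 0 0.66 0;150 0.2 -0.02 -0.185 0 0.8 0;150 0.235 -0.02 -0.217 0 0.94 0;150 0.27 -0.02 -0.25 0 1.08 0;150 0.3 -0.02 -0.278 0 1.2 0;150 0.33 -0.02 -0.305 0 1.32 0;150 0.349 -0.02 -0.323 0 1.401 0;150 0.349 -0.02 -0.323 0 1.401 0'
python3 -m jog '150 0 0 0 0 0 0;150 0 0 0 0 0 0'
python3 - <<'E'
from h import *
plan((.66,-.232,.0105,-.083))
c=grab('wrist','w15'); cv2.imwrite('pics/w15b.png',cv2.resize(c['pixels'][:,:,::-1],None,fx=1.5,fy=1.5))
E
```

```text
0.008 8.697376766887557e-05
0.012 -0.00014252119167510884
0.018 -0.0004867636306910282
clock: 25.15
position: [0.6578, -0.2358, 0.15]
orientation: [0.477, -0.478, 0.522, -0.521]
contact_force: [0.7, -0.3, -1.5]
width: 0.0445
clock: 25.35
position: [0.6566, -0.2319, 0.1528]
orientation: [0.479, -0.479, 0.52, -0.52]
contact_force: [0.7, 0.1, -0.9]
width: 0.0444
t 25.35 pos [ 0.6566 -0.2319  0.1528] yaw -0.082 w 0.0444 F [ 0.7  0.1 -0.9] q [-0.34  0.47  0.24  1.35 -0.    1.31]
  shift [-0.0002  0.1423  0.0035] rot [ 0.001  0.001 -0.   ]
```

View pics/w15b.png

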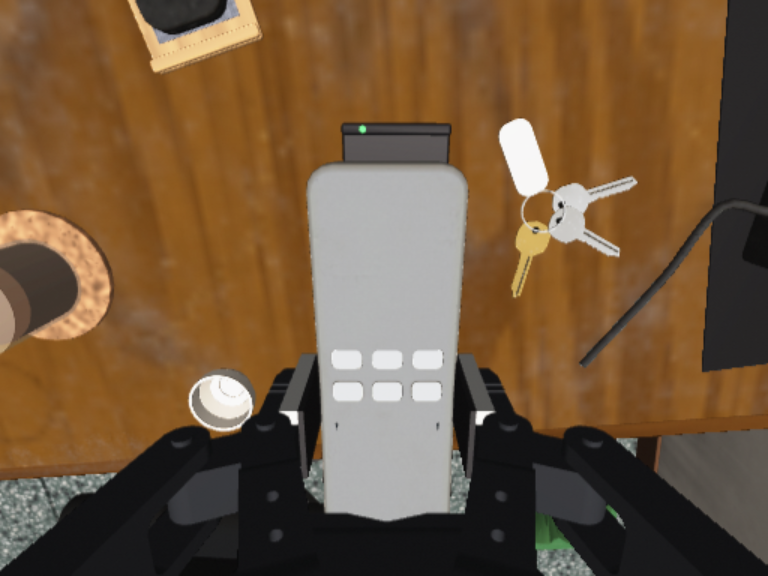

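Run:
```python
from h import *
P=ray('w15',np.array([(342,124),(451,124.5)])/1.5,.012); e=P[1]-P[0]; a=np.arctan2(e[1],e[0]); tx=np.array([np.sin(a),-np.cos(a)])
print(P,np.linalg.norm(e),a,P.mean(0)[:2]+.089*tx)
plan((.6605,-.2315,.03,-.083))
```

```text
[[ 0.63698984 -0.14131746  0.012     ]
 [ 0.70131795 -0.14690924  0.012     ]] 0.0645706874038827 -0.08670797020508798 [ 0.66144655 -0.232779  ]
t 25.4 pos [ 0.6568 -0.2318  0.1534] yaw -0.081 w 0.0442 F [-0.4 -0.3 -1.5] q [-0.34  0.47  0.25  1.35 -0.    1.31]
  shift [-0.0006  0.1234  0.0037] rot [0.    0.002 0.   ]
```

```bash
python3 -m jog '150 0.0005 0.03 0.004 0 0.002 0;150 0.0005 0.06 0.004 0 0.002 0;150 0.0005 0.09 0.004 0 0.002 0;150 0.0005 0.11 0.004 0 0.002 0;150 0.0005 0.12 0.004 0 0.002 0;150 0.0005 0.12 0.004 0 0.002 0;150 0.0005 0.12 0.004 0 0.002 0'
python3 - <<'E'
from h import *
plan((.661,-.2325,.0105,-.083))
E
```

```text
clock: 26.1
position: [0.6619, -0.2336, 0.0352]
orientation: [-0.479, 0.478, -0.52, 0.522]
contact_force: [-0.2, 0.1, -0.9]
width: 0.044
t 26.1 pos [ 0.6619 -0.2336  0.0352] yaw -0.084 w 0.044 F [-0.2  0.1 -0.9] q [-0.34  0.51  0.06  1.11 -0.    1.32]
  shift [-0.001   0.0247 -0.0011] rot [-0.002 -0.001  0.001]
```

```bash
python3 -m jog '150 -0.001 0.012 -0.001 -0.001 0 0;150 -0.001 0.02 -0.001 -0.001 0 0;150 -0.001 0.0235 -0.001 -0.001 0 0;150 -0.001 0.0235 -0.001 -0.001 0 0;150 -0.001 0.0235 -0.001 -0.001 0 0'
python3 - <<'E'
from h import *
plan((.661,-.2325,.0098,-.083))
E
```

```text
clock: 26.6
position: [0.6606, -0.2329, 0.0102]
orientation: [-0.478, 0.478, -0.521, 0.521]
contact_force: [0.7, 0.0, -1.1]
width: 0.0442
t 26.6 pos [ 0.6606 -0.2329  0.0102] yaw -0.085 w 0.0442 F [ 0.7  0.  -1.1] q [-0.34  0.53  0.02  1.06 -0.    1.32]
  shift [-0.0004  0.0004  0.0004] rot [ 0.    -0.002  0.001]
```

```bash
python3 -m jog '150 0 0.0008 0 0 0 0;150 0 0.0008 0 0 0 0'
python3 -m jog '110 0 0 0 0 0 0;90 0 0 0 0 0 0;60 0 0 0 0 0 0;30 0 0 0 0 0 0;0 0 0 0 0 0 0;0 0 -0.02 0 0 0 0;0 0 -0.06 0 0 0 0;0 0 -0.1 0 0 0 0;0 0 -0.15 0 0 0 0;0 0 -0.17 0 0 0 0;0 0 -0.17 0 0 0 0'
python3 - <<'E'
from h import *
plan((.35,-.05,.25,-.083))
c=grab('wrist','w16'); cv2.imwrite('pics/w16b.png',cv2.resize(c['pixels'][:,:,::-1],None,fx=1.5,fy=1.5))
c=grab('top','t2'); cv2.imwrite('pics/t2b.png',cv2.resize(c['pixels'][90:290,110:370,::-1],None,fx=3,fy=3))
E
```

```text
clock: 26.8
position: [0.6607, -0.2329, 0.0099]
orientation: [-0.478, 0.478, -0.52, 0.521]
contact_force: [-1.2, 0.2, 1.5]
width: 0.0443
clock: 27.9
position: [0.6624, -0.2333, 0.1846]
orientation: [-0.479, 0.477, -0.518, 0.523]
contact_force: [-0.0, -1.0, 0.2]
width: 0.0855
t 27.9 pos [ 0.6624 -0.2333  0.1846] yaw -0.085 w 0.0855 F [-0.  -1.   0.2] q [-0.34  0.47  0.32  1.41 -0.    1.32]
  shift [-0.1559 -0.0683 -0.3263] rot [-0.008 -0.002  0.003]
```

View pics/w16b.png

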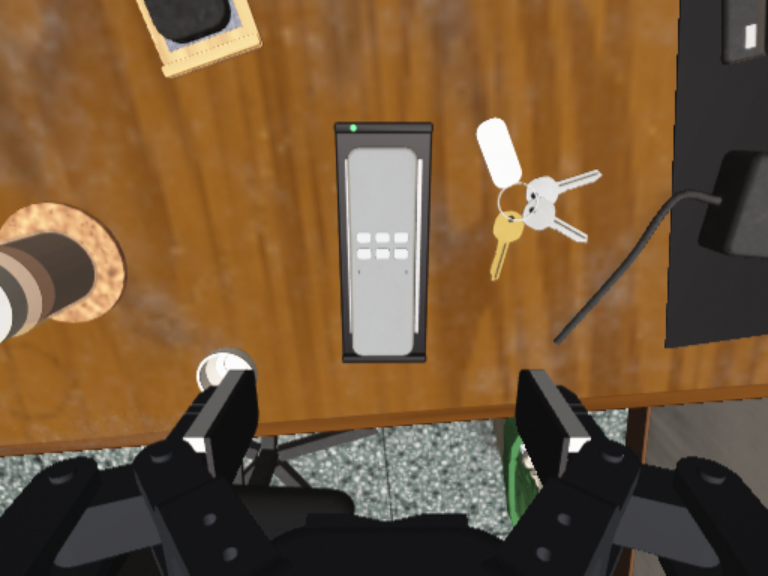

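View pics/t2b.png

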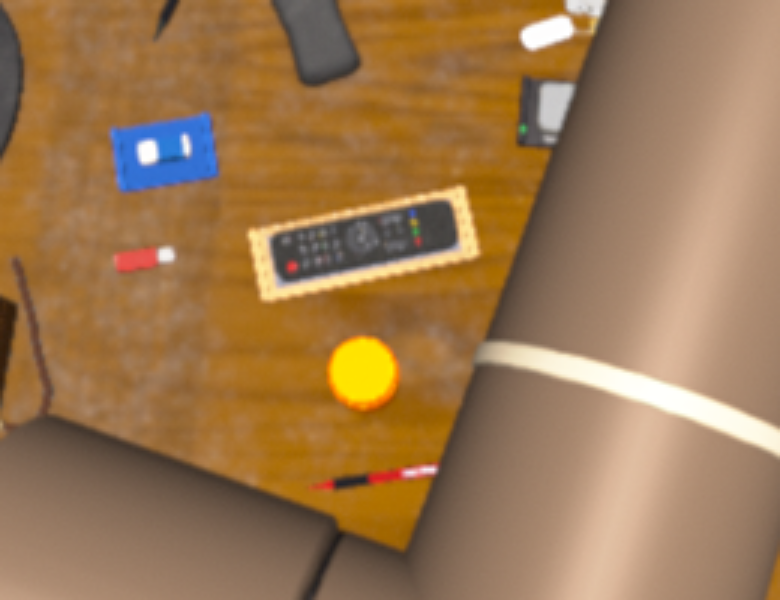

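Run:
```python
from h import *
a=('w16',(0,0),1.5)
for z in(.018,.025): quad(*a,[(347,148),(418,148),(414,356),(351,356)],z,'handset')
quad(*a,[(334,123.5),(433,123.5),(426,361),(343,361)],.011,'cradle')
plan((.231,-.42,.25,-1.115),(.4,-.35,.26,-.6))
```

```text
handset c [ 0.66   -0.2346] dir01 -0.088 len01 0.0473 len03 0.1516 dir03 -1.659
handset c [ 0.6602 -0.2328] dir01 -0.088 len01 0.0462 len03 0.1481 dir03 -1.659
cradle c [ 0.6615 -0.2311] dir01 -0.088 len01 0.0651 len03 0.1748 dir03 -1.654
t 28.0 pos [ 0.6607 -0.2327  0.1796] yaw -0.085 w 0.0854 F [-0.  -0.4  0. ] q [-0.34  0.47  0.31  1.41 -0.    1.32]
  shift [ 0.2231 -0.0705 -0.4123] rot [-1.00e-03  1.03e+00  0.00e+00]
  shift [ 0.1391 -0.0805 -0.2498] rot [-0.001  0.515  0.001]
```

Everything is within 2–3 mm. I'll retreat high over the coaster area and take a final top look.

```bash
python3 -m jog '0 0 -0.04 0 0 0 0;0 0.02 -0.08 -0.04 0 0.1 0;0 0.04 -0.08 -0.08 0 0.2 0;0 0.065 -0.08 -0.12 0 0.3 0;0 0.09 -0.08 -0.165 0 0.4 0;0 0.115 -0.08 -0.21 0 0.5 0;0 0.139 -0.08 -0.25 0 0.6 0;0 0.165 -0.08 -0.29 0 0.72 0;0 0.19 -0.08 -0.335 0 0.85 0;0 0.21 -0.075 -0.38 0 0.97 0;0 0.223 -0.07 -0.412 0 1.03 0;0 0.223 -0.07 -0.412 0 1.03 0'
python3 -m jog '0 0 0 0 0 0 0;0 0 0 0 0 0 0'
python3 - <<'E'
from h import *
c=grab('top','t3'); cv2.imwrite('pics/t3b.png',cv2.resize(c['pixels'][90:290,110:370,::-1],None,fx=3,fy=3))
E
```

```text
clock: 29.2
position: [0.2271, -0.4197, 0.2473]
orientation: [0.157, -0.158, 0.69, -0.688]
contact_force: [0.3, 0.1, 0.3]
width: 0.085
clock: 29.4
position: [0.2315, -0.4194, 0.2488]
orientation: [0.16, -0.16, 0.689, -0.688]
contact_force: [-0.0, 0.8, 0.2]
width: 0.0855
```

View pics/t3b.png

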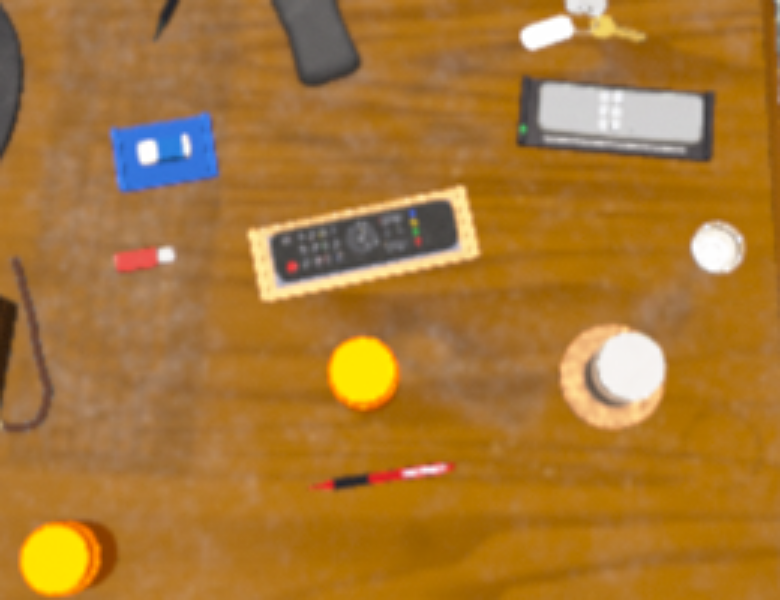

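Run:
```python
from h import *
a=('t3',(110,90),3)
quad(*a,[(539,81),(706,93),(702,147),(537,133)],.025,'handset')
quad(*a,[(522,76),(715,92),(712,161),(517,147)],.009,'cradle')
quad(*a,[(268,233),(454,198),(460,246),(278,283)],.020,'remote')
quad(*a,[(248,231),(465,187),(481,255),(262,302)],.009,'rest')
quad(*a,[(593,332),(666,332),(666,405),(593,405)],.089,'jar')
quad(*a,[(560,324),(664,324),(664,429),(560,429)],.006,'coaster')
quad(*a,[(138,140),(188,133),(191,158),(141,166)],.017,'eraser')
quad(*a,[(111,128),(211,113),(218,177),(121,192)],.009,'tile')
from station import r
print(r.hand_in())
```

```text
handset c [ 0.6604 -0.2341] dir01 -1.648 len01 0.1504 len03 0.0504 dir03 3.057
cradle c [ 0.661  -0.2329] dir01 -1.647 len01 0.1785 len03 0.0676 dir03 3.058
remote c [ 0.5435 -0.0041] dir01 -1.369 len01 0.1663 len03 0.0453 dir03 -2.973
rest c [ 0.5428 -0.0028] dir01 -1.356 len01 0.1997 len03 0.0655 dir03 -2.923
jar c [ 0.4212 -0.2221] dir01 -1.568 len01 0.0591 len03 0.0593 dir03 3.11
coaster c [ 0.4242 -0.2225] dir01 -1.569 len01 0.0919 len03 0.0931 dir03 3.113
eraser c [0.6276 0.1782] dir01 -1.41 len01 0.0453 len03 0.0243 dir03 -2.987
tile c [0.6273 0.1793] dir01 -1.408 len01 0.09 len03 0.0615 dir03 -2.973
the job is handed in; nothing more can be done
None
```

I took the pile apart from the top and put each thing on its own place: eraser on the blue tile, jar upright on the coaster, remote on the wooden rest, handset on the cradle. I handed in at about 29.5 s, with the gripper open and the arm clear of everything.

The last top view, checked against wrist views after each placing, shows:

| Thing | Off centre | Angle to its place |
|---|---|---|
| Handset | about 1.5 mm (wrist view 2–4 mm) | under 0.02 rad |
| Remote | about 1.5 mm (wrist view 2 mm) | about 0.01 rad |
| Jar | about 3 mm (wrist view about 1.5 mm) | upright |
| Eraser | about 1 mm | under 0.01 rad |

The memory stick and teacup showed no visible movement in that view, though I did not measure them again. The two cameras disagreed by about 2–3 mm throughout, in line with their calibration. No check failed.

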